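# Load the ring stack on a leaning moulder spindle

### The job

Build up the leaning spindle for the moulder: thread on the spacer, then the washer, then the bushing with its flange down, keeping hold of each until the spindle is well into it, never dropping it onto the tip. Then, holding the bushing, press the stack down until you feel the stiff collar beneath it go solid on the shoulder, keep a firm push of 25 to 40 N there for half a second (never over 80 N), and let go with everything stacked tight. Leave the offcut, glue jar and leg blank where they are.

Things in the scene. Friction and masses are not known exactly. Their poses are not given: they have to be found in the camera images.
- stand: Fixed board (170 x 150 x 20 mm) and sloping block carrying the spindle; origin under the board's centre. Round the spindle's foot a stop nut, the shoulder (52 mm wide, 8 mm thick, immovable), then a dark collar (36 mm wide, 10 mm thick) that starts 5 to 12 mm above the shoulder, slides down only under more than about 9 N along the spindle (rings weigh about 5 N) and stays where left.
- spindle: Steel spindle, 20 mm diameter, leaning 30 degrees from vertical towards the robot's side. Origin: on its axis, 85 mm above the bench. z runs along the spindle to its free end, 80 mm away (last 1.5 mm chamfered to 18 mm diameter); x points up the slope. The shoulder's upper face, screwed to a height that differs each time and is not reported, lies 0 to 10 mm along z from the origin.
- spindle_tip (a point): Centre of the spindle's free end face; axes as spindle.
- spacer: Steel spacer, a plain tube 24 mm tall, 44 mm outside diameter, 22 mm bore (as all three), 0.2 kg, standing on the bench. Origin: its centre (12 mm above its underside); z is its axis. In the finished stack it lies on the collar.
- washer: Thick steel washer, 8 mm thick, 56 mm outside diameter, 22 mm bore, 0.13 kg, lying flat on the bench. Origin: its centre (4 mm above its underside); z is its axis. In the finished stack it lies on the spacer.
- bushing: Steel flanged bushing, 26 mm tall: flange 54 mm diameter and 6 mm thick at the bottom, sleeve 40 mm diameter above it, 22 mm bore throughout, 0.17 kg, standing flange down. Origin: centre of its underside (the flange's); z is its axis, pointing from flange to sleeve. In the finished stack its flange lies on the washer.
- offcut: Bystander: pine offcut 120 x 50 x 35 mm lying on the bench; origin under its centre.
- glue_jar: Bystander: closed jar, 64 mm diameter, 85 mm tall; origin under its centre.
- leg_blank: Bystander: hardwood leg blank 50 x 120 x 45 mm lying on the bench; origin under its centre.
There are look-alikes about, which are no part of the job. There is more than one size of the washer; the job needs the smaller. Leave any purple look-alike of the spacer alone.

How it is judged:
By the outcome, as a careful person would: the job done as asked, in the order asked, and still so for the second after the job is handed in, with the robot touching nothing.
It also fails if it takes over 72 s, if anything falls off the work surface, if the arm or the gripper's body presses on something with over 40 N, if the wrist force passes 120 N, or if a joint passes its speed limit or range.

### The arm

A 6-joint arm with a two-finger parallel gripper is mounted at the origin on the work surface. World frame = base frame: x ahead of the robot, y to its left, z up, the work surface at z = 0. Lengths are in m, angles in rad, forces in N, time in s.
With the tool pointing down it reaches from about 0.225 to 0.875 m from the base axis. Payload 3.4 kg.
Tool frame: the origin (TCP) lies at the very end of the fingers, on their centre line; the grasp point (between the pads) lies 19 mm behind it (grasp_offset is the distance from the TCP to the grasp point, in m); y points along the fingers, z is the direction in which the jaws open and shut, and the axes are right-handed (so a half turn about y gives the same grasp; the last joint's range is limited). The gripper opens to 85 mm and grips with 20 to 120 N. Pads are 22 mm wide; open, the fingers measure 114 mm over their backs; the gripper's body (76 mm by 85 mm) begins 54 mm behind the grasp point. The pads swing forward as they close: fully open they stand 13 mm farther back than shut.
Start: joints at [-1.459, 0.276, 1.505, -0, 1.361, -0.121], TCP at [0.133, -0.56, 0.231] pointing down, gripper open.
Joint ranges: [-2.89, 2.89], [-0.75, 2.08], [0.22, 2.7], [-1.18, 4.32], [0.11, 2.71], [-2.7, 2.7]. Speed limits (rad/s): [2.57, 2.57, 3.14, 3.14, 3.14, 3.14].

### API

Orientations are given as a unit quaternion [w, x, y, z].
In Python, from rig import get_state, get_image, sign_off, grasp_offset gives the robot as it stands.
- The arm moves only by the shell command python3 -m jog 'ROWS' [FORCE]. ROWS is JSON, one flat list of numbers, 7 for each row, row after row: the closure in counts, from 0 (fully open) to 255 (shut), then the shift along the tool's x, y, z in cm, then the turn, a rotation vector about the tool's x, y, z in units of 8 degrees (1.0 is 8 degrees). In form: [jaw, tx, ty, tz, rx, ry, rz, jaw, tx, ty, tz, rx, ry, rz, ...]. A call has 1 to 12 rows; each row is the pose to reach, as a shift and turn from the pose commanded when the call began, along the tool's axes at that moment; what a row does not reach only later rows make up. A row lasts 1/8 s, in which the tool goes at most 62.5 mm and 10.7 degrees, less where a joint would pass 70% of its speed; a pose out of reach is approached as far as the arm can. A call with a gripper value outside its range is refused whole. The fingers move at their own pace and stop on an object; FORCE is the grip in N (left out, the last holds). Time passes only in rows, so rows that repeat a pose let the fingers close. It gives the time, the measured TCP pose, the force and the opening at its end, in the units of the state.
- get_state(): the state, without advancing time (a new reading comes with each control period).
- get_image(name): name is "scene" or "side" or "wrist"; returns a dict with "color" (400x640x3 uint8, blue, green, red), "mtx" (3x3 intrinsics, pixels), "R" (3x3) and "t" (3): a world point X has camera coordinates R X + t; the wrist camera has in their place "tool_from_camera" (4x4, takes a point from camera to tool coordinates, whose origin is the TCP and whose axes are the tool frame's). Camera axes: x right, y down, z forward; pixel columns grow to the right and rows downward; lengths in m; the calibration is good to about 2 mm. A picture is of the moment at which its call begins: read the wrist's pose just before it. There is no depth.
- sign_off(): hands the job in, once; it reports no verdict.
The state is a dict: "clock": time; "qpos": joint angles; "qd": joint speeds; "effort": joint torques, N m; "position": TCP position; "ee_rot": TCP orientation; "contact_force": force on the tool from outside, world axes, zero at the start; "moment": the same for the moment, N m; "width": finger opening in m.
Only numpy, scipy, OpenCV 4.12 (cv2) and the standard library are available. Lean on these libraries where they do the work, as an engineer would, in place of code of your own. Each camera call takes 0.05 s, during which the arm holds its last target.

## Working session

There is one attempt and no reset: what is moved stays moved. The work goes in short steps, Python scripts to look and compute and a shell command to move; the robot and the scene stay as the last step left them, time stands still between calls to the robot, and variables do not carry over. Pictures are saved under pics/ and viewed, and the job is handed in when it is done.

```bash
ls -la; mkdir -p pics; python3 - <<'E'
from rig import *
import cv2
print(get_state()); print(grasp_offset)
for n in("scene","side","wrist"):
    s=get_image(n); cv2.imwrite(f"pics/{n}0.png",s["color"]); print(n,{k:v.round(4).tolist() for k,v in s.items() if k!="color"})
E
```

```text
total 12
drwxr-xr-x  3 agent agent 4096 Dec  6 07:10 .
drwxr-xr-x 23 root  root  4096 Dec  6 07:10 ..
drwxr-xr-x  2 agent agent 4096 Dec  6 07:10 pics
{'clock': 0.0, 'qpos': array([-1.45901549e+00,  2.76563840e-01,  1.50618662e+00, -3.79071490e-06,
        1.36071250e+00, -1.20964225e-01]), 'qd': array([ 0.00082012,  0.00056831, -0.00072953,  0.00037912,  0.00037865,
        0.0015905 ]), 'effort': array([ 1.69809926e-03, -4.16777515e+01, -2.45801711e+01,  3.27902644e-04,
        1.12090990e-02, -1.20805271e-05]), 'position': array([ 0.13257356, -0.55892894,  0.23043618]), 'ee_rot': array([ 0.08210417, -0.08210072,  0.70298507, -0.70166257]), 'contact_force': array([ 0.51660152,  0.67455351, -0.82825   ]), 'moment': array([ 0.01117374, -0.03152386, -0.01328225]), 'width': 0.08554045113888814}
0.0187
scene {'mtx': [[504.6717, 0.0, 311.6932], [0.0, 504.6717, 201.6134], [0.0, 0.0, 1.0]], 'R': [[-0.3055, 0.9521, -0.0116], [0.7869, 0.2456, -0.5661], [-0.5362, -0.1821, -0.8242]], 't': [0.1791, -0.4287, 1.5936]}
side {'mtx': [[388.6679, 0.0, 314.3501], [0.0, 388.6679, 199.3347], [0.0, 0.0, 1.0]], 'R': [[-0.9977, -0.0666, -0.0082], [-0.0371, 0.6494, -0.7596], [0.0559, -0.7576, -0.6504]], 't': [0.6098, 0.1075, 0.9852]}
wrist {'mtx': [[347.1607, 0.0, 319.3976], [0.0, 347.1607, 198.6285], [0.0, 0.0, 1.0]], 'tool_from_camera': [[-0.0002, 0.9513, 0.3083, -0.0788], [-0.0003, -0.3083, 0.9513, -0.1429], [1.0, 0.0001, 0.0004, -0.0014], [0.0, 0.0, 0.0, 1.0]]}
```

View pics/scene0.png

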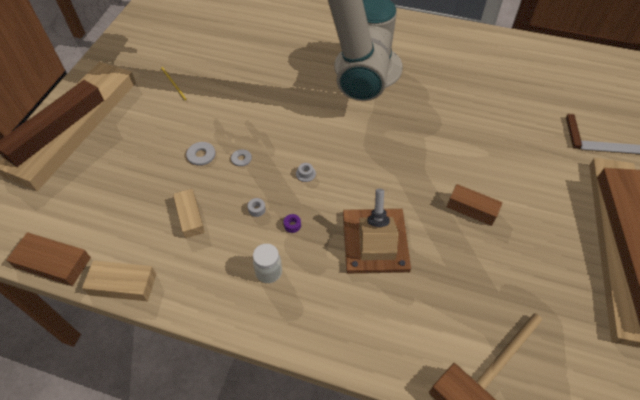

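View pics/side0.png

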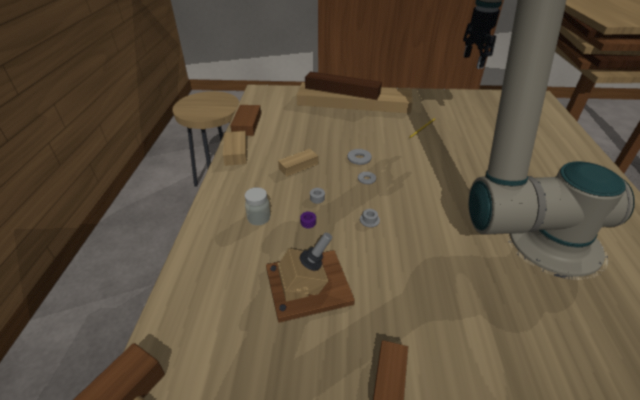

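View pics/wrist0.png

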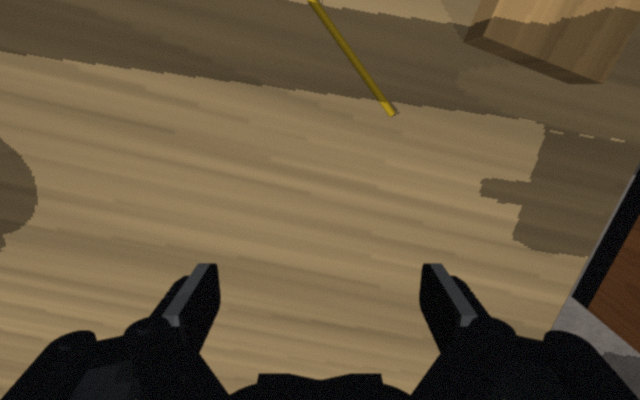

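The scene view shows the small washer at about (241,158), the large one at (201,153), the bushing at (306,172), the spacer at (257,207), the purple look-alike at (292,223), and the spindle tip at (379,192). I'll enlarge both views next.

```bash
cat > h.py <<'E'
import numpy as np, cv2
from rig import *
from scipy.spatial.transform import Rotation as Rn
def rot(q): return Rn.from_quat(np.r_[q[1:],q[0]]).as_matrix()
def ray(s,uv):
    d=np.linalg.inv(s["mtx"])@np.array([uv[0],uv[1],1.]); R=s["R"]; return -R.T@s["t"],R.T@d
def onz(s,uv,z):
    c,d=ray(s,uv); return c+d*(z-c[2])/d[2]
def proj(s,X):
    p=(s["mtx"]@(s["R"]@np.atleast_2d(X).T+s["t"][:,None])).T; return p[:,:2]/p[:,2:]
def wristcam(st):
    s=get_image("wrist"); T=s["tool_from_camera"]; Rt=rot(st["ee_rot"])
    Rc=Rt@T[:3,:3]; tc=Rt@T[:3,3]+st["position"]
    s["R"]=Rc.T; s["t"]=-Rc.T@tc; return s
def tri(l):
    A=np.zeros((3,3));b=np.zeros(3)
    for s,uv in l:
        c,d=ray(s,uv); d/=np.linalg.norm(d); P=np.eye(3)-np.outer(d,d); A+=P;b+=P@c
    return np.linalg.solve(A,b)
E
python3 - <<'E'
from h import *
for n,b in(("scene",(170,130,340,270)),("scene",(330,170,430,280)),("side",(240,130,400,240)),("side",(255,220,360,325))):
    s=get_image(n)["color"][b[1]:b[3],b[0]:b[2]]
    k=5
    s=cv2.resize(s,None,fx=k if s.shape[1]<=160 else 4,fy=k if s.shape[1]<=160 else 4,interpolation=cv2.INTER_CUBIC)
    cv2.imwrite(f"pics/c_{n}{b[0]}.png",s)
E
```

```text
(no output)
```

View pics/c_scene170.png

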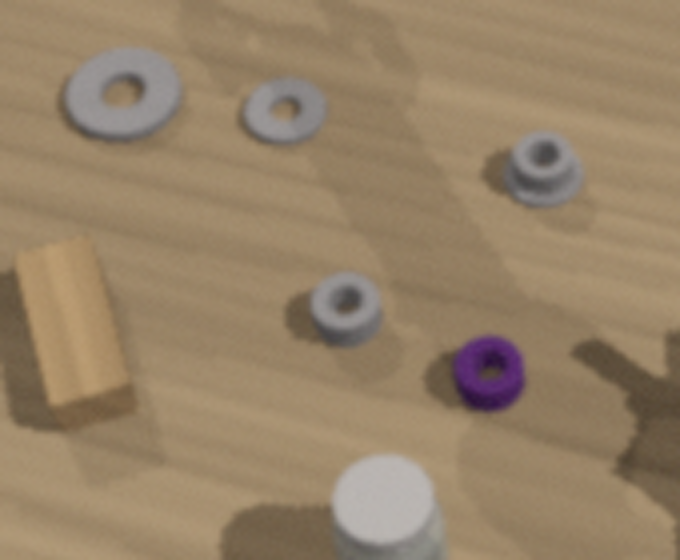

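View pics/c_scene330.png

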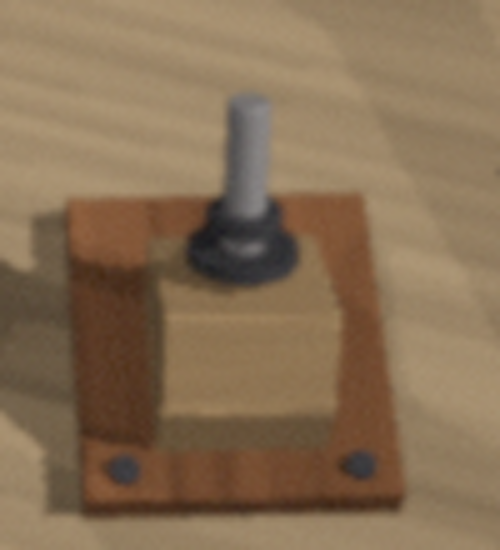

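View pics/c_side240.png

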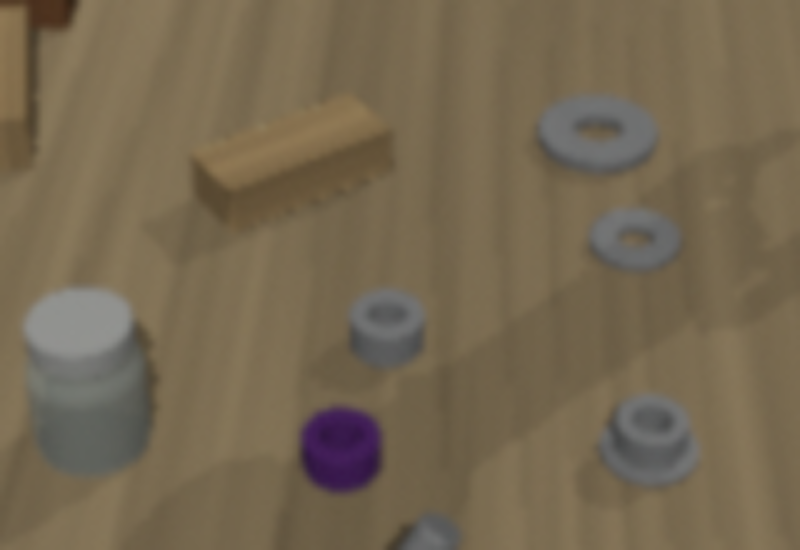

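View pics/c_side255.png

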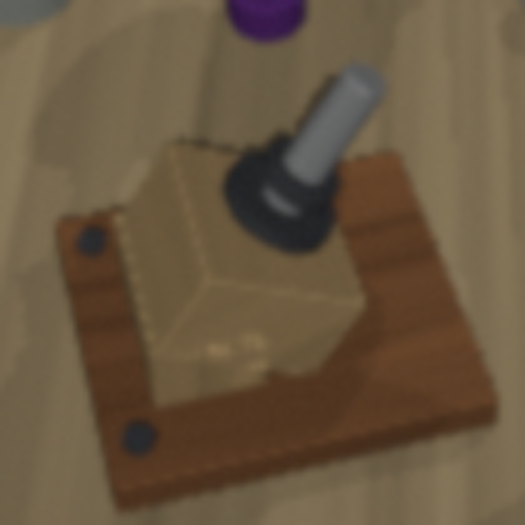

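```bash
python3 - <<'E'
from h import *
S=get_image("scene");D=get_image("side")
for n,a,b,z in(("spacer",(256.5,204.5),(317.4,192.4),.024),("washer",(241.5,156.75),(367,177.2),.008),("bushing",(306,168.3),(370.4,213.8),.026),("tip",(380,190.4),(327.6,236),.1543),("purple",(292.5,221),(308,216),.024)):
    print(n,onz(S,a,z).round(4),onz(D,b,z).round(4),tri([(S,a),(D,b)]).round(4))
cs=[(343.6,210),(402.4,209),(410.6,268.4),(347,270)]; cd=[(354.4,302),(334.6,250),(266.4,263),(278.6,319)]
for i in range(4): print("corner",onz(S,cs[i],.02).round(4))
for i in range(4): print("cornerside",onz(D,cd[i],.02).round(4))
E
```

```text
spacer [ 0.6139 -0.1367  0.024 ] [ 0.6111 -0.133   0.024 ] [ 0.6114 -0.1381  0.0198]
washer [ 0.4693 -0.2389  0.008 ] [ 0.4661 -0.2334  0.008 ] [ 0.4652 -0.2413  0.0021]
bushing [ 0.4685 -0.0533  0.026 ] [ 0.4651 -0.0495  0.026 ] [ 0.4646 -0.0547  0.021 ]
tip [0.5744 0.1586 0.1543] [0.5719 0.1628 0.1543] [0.5718 0.1585 0.1503]
purple [ 0.6333 -0.0342  0.024 ] [ 0.6301 -0.0335  0.024 ] [ 0.6309 -0.0355  0.0213]
corner [0.562  0.0762 0.02  ]
corner [0.5153 0.2156 0.02  ]
corner [0.6719 0.2681 0.02  ]
corner [0.72   0.1289 0.02  ]
cornerside [0.5102 0.2247 0.02  ]
cornerside [0.5565 0.079  0.02  ]
cornerside [0.7154 0.1293 0.02  ]
cornerside [0.6664 0.2755 0.02  ]
```

```bash
cat >> h.py <<'E'
def plan(p,R,st=None):
    """target TCP position p, rotation R -> shift cm along tool axes, turn in 8deg units"""
    st=st or get_state(); R0=rot(st["ee_rot"])
    t=R0.T@(np.asarray(p)-st["position"])*100
    w=Rn.from_matrix(R0.T@R).as_rotvec()/np.deg2rad(8)
    return t.round(2),w.round(3)
def frame(y,z):
    y=np.asarray(y)/np.linalg.norm(y); z=np.asarray(z,float); z=z-y*(y@z); z/=np.linalg.norm(z)
    return np.c_[np.cross(y,z),y,z]
def axis(yaw,lean=30):
    a=np.deg2rad(yaw); l=np.deg2rad(lean); return np.array([-np.sin(l)*np.cos(a),-np.sin(l)*np.sin(a),np.cos(l)])
E
python3 - <<'E'
from h import *
st=get_state();R=rot(st["ee_rot"]);print("x",R[:,0].round(3),"y",R[:,1].round(3),"z",R[:,2].round(3))
S=get_image("scene");D=get_image("side")
a=axis(18.1)
for tip in [(.573,.1605,.1543)]:
  for s in(S,D):
    print(proj(s,[np.array(tip)-a*k for k in(0,.04,.075,.08)]).round(1).tolist())
tip=np.array([.573,.1605,.1543])
for sgn in(1,-1):
  Rt=frame(-a,sgn*np.array([-np.sin(.316),np.cos(.316),0]))
  print(sgn,"x",Rt[:,0].round(2),plan(tip+a*.03,Rt))
E
```

```text
x [-0.973 -0.231  0.   ] y [-0.  0. -1.] z [ 0.231 -0.973 -0.   ]
[[381.0, 190.1], [380.2, 206.2], [379.5, 219.8], [379.4, 221.8]]
[[327.1, 235.2], [317.7, 248.5], [309.8, 259.6], [308.7, 261.2]]
1 x [0.82 0.27 0.5 ] (array([-57.96,   5.1 , -59.78]), array([-5.674, 21.176, -0.237]))
-1 x [-0.82 -0.27 -0.5 ] (array([-57.96,   5.1 , -59.78]), array([-0.157, -0.582,  3.748]))
```

```bash
python3 - <<'E'
from h import *
a=axis(18.1);tip=np.array([.573,.1605,.1543])
Rt=frame(-a,-np.array([-np.sin(.316),np.cos(.316),0]))
print(plan(tip+a*.06,Rt))
S=get_image("scene")
for n,u,z in(("bigw",(201,153),.008),("off",(186,205),.035),("jar",(266,252),.085),("leg",(476,196),.045)): print(n,onz(S,u,z).round(3))
E
```

```text
(array([-56.47,   2.5 , -59.65]), array([-0.157, -0.582,  3.748]))
bigw [ 0.49  -0.351  0.008]
off [ 0.674 -0.3    0.035]
jar [ 0.764 -0.049  0.085]
leg [0.44  0.381 0.045]
```

```bash
python3 -m jog '[0,-20,0,-21,0,0,0, 0,-56.5,2.5,-59.7,-0.157,-0.58,3.75, 0,-56.5,2.5,-59.7,-0.157,-0.58,3.75, 0,-56.5,2.5,-59.7,-0.157,-0.58,3.75, 0,-56.5,2.5,-59.7,-0.157,-0.58,3.75, 0,-56.5,2.5,-59.7,-0.157,-0.58,3.75, 0,-56.5,2.5,-59.7,-0.157,-0.58,3.75, 0,-56.5,2.5,-59.7,-0.157,-0.58,3.75, 0,-56.5,2.5,-59.7,-0.157,-0.58,3.75, 0,-56.5,2.5,-59.7,-0.157,-0.58,3.75, 0,-56.5,2.5,-59.7,-0.157,-0.58,3.75, 0,-56.5,2.5,-59.7,-0.157,-0.58,3.75]'
python3 - <<'E'
from h import *
a=axis(18.1);tip=np.array([.573,.1605,.1543])
Rt=frame(-a,-np.array([-np.sin(.316),np.cos(.316),0]))
print(plan(tip+a*.06,Rt),get_state()["qpos"].round(2))
E
```

```text
clock: 2.1
position: [0.5084, 0.0899, 0.2095]
ee_rot: [0.289, 0.074, 0.703, -0.646]
contact_force: [0.2, -1.2, 0.6]
width: 0.0855
(array([-4.45,  2.96, -4.7 ]), array([-0.004,  0.008, -0.018])) [-0.11 -0.03  2.07  0.35  0.65  0.92]
```

```bash
python3 -m jog '[0,-4.5,3.0,-4.7,0,0,0, 0,-4.5,3.0,-4.7,0,0,0, 0,-4.5,3.0,-4.7,0,0,0]'
python3 - <<'E'
from h import *
a=axis(18.1);tip=np.array([.573,.1605,.1543])
Rt=frame(-a,-np.array([-np.sin(.316),np.cos(.316),0]))
st=get_state(); print(plan(tip+a*.06,Rt,st))
s=wristcam(st);cv2.imwrite("pics/w1.png",s["color"]); print(proj(s,[tip,tip-a*.06]).round(1), abs(st["qd"]).max())
E
```

```text
clock: 2.48
position: [0.5438, 0.1495, 0.2047]
ee_rot: [0.288, 0.072, 0.703, -0.646]
contact_force: [-0.6, -0.6, -0.4]
width: 0.0853
(array([-0.18, -0.07, -0.13]), array([0.007, 0.011, 0.009]))
[[319.5 216.5]
 [319.5 189.2]] 0.049475995239873866
```

View pics/w1.png

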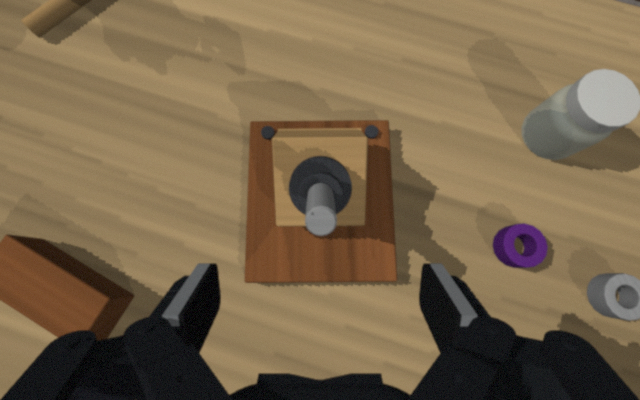

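```bash
python3 - <<'E'
from h import *
c=cv2.imread("pics/w1.png")[140:250,255:385]
cv2.imwrite("pics/w1c.png",cv2.resize(c,None,fx=5,fy=5,interpolation=cv2.INTER_CUBIC))
E
```

```text
(no output)
```

View pics/w1c.png

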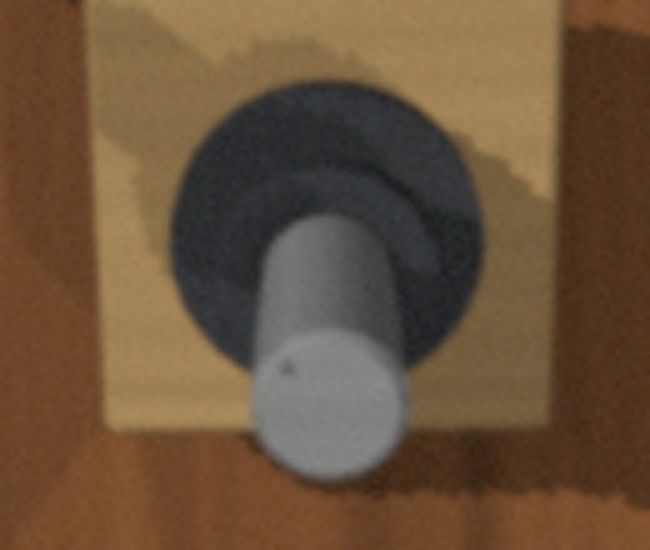

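```bash
python3 -m jog '[0,0,2.5,0,0,0,0, 0,0.2,4.5,-0.1,0,0,0, 0,0.2,4.5,-0.1,0,0,0, 0,0.2,4.5,-0.1,0,0,0]'
python3 - <<'E'
from h import *
a=axis(18.1);tip=np.array([.573,.1605,.1543])
Rt=frame(-a,-np.array([-np.sin(.316),np.cos(.316),0]))
st=get_state(); print(plan(tip+a*.06,Rt,st))
s=wristcam(st);cv2.imwrite("pics/w2.png",s["color"]); print(proj(s,[tip,tip-a*.06]).round(1), abs(st["qd"]).max())
c=s["color"][140:300,240:400]
cv2.imwrite("pics/w2c.png",cv2.resize(c,None,fx=3.75,fy=3.75,interpolation=cv2.INTER_CUBIC))
np.savez("w2.npz",R=s["R"],t=s["t"],p=st["position"],q=st["ee_rot"])
E
```

```text
clock: 3.02
position: [0.5638, 0.1549, 0.166]
ee_rot: [0.288, 0.075, 0.703, -0.646]
contact_force: [-0.4, 0.4, -0.5]
width: 0.0852
(array([-0.33, -4.46, -0.24]), array([-0.01 , -0.016, -0.007]))
[[317.  245.2]
 [317.5 206. ]] 0.010723536024659554
```

View pics/w2c.png

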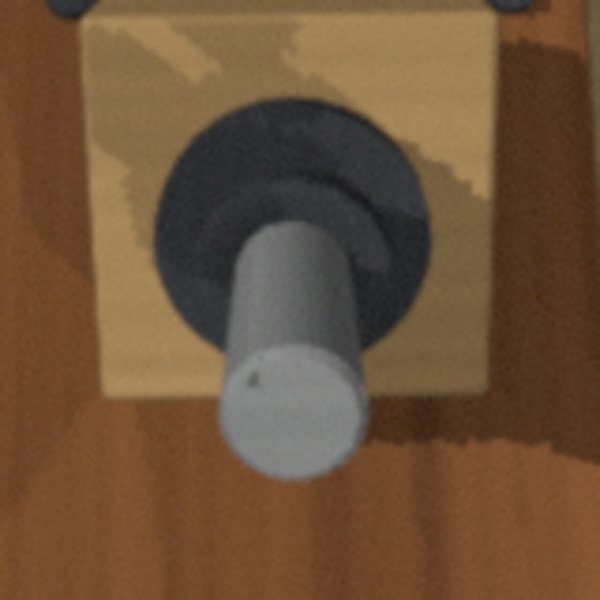

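```bash
python3 - <<'E'
from h import *
z=np.load("w2.npz"); m=get_image("wrist")["mtx"]
s=dict(mtx=m,R=z["R"],t=z["t"])
for uv in((318.1,249.6),):
    X=onz(s,uv,.1543); print("tip",X.round(4), "tool",(rot(z["q"]).T@(X-z["p"])).round(4))
    a=axis(18.1)
    for d in(.066,.07,.074,.08): print(d,proj(s,X-a*d).round(1), 52*347.16/1000/((s["R"]@(X-a*d)+s["t"])[2]))
print(plan([.615,-.135,.10],frame([0,0,-1],[np.sin(.316),-np.cos(.316),0])))
E
```

```text
tip [0.5711 0.1593 0.1543] tool [-0.0013  0.0143 -0.002 ]
0.066 [[318.3 206.3]] 76.36733616536706
0.07 [[318.3 204.4]] 75.15711126361882
0.074 [[318.3 202.5]] 73.98464584522286
0.08 [[318.3 199.9]] 72.29296946362373
(array([ 6.91,  3.69, 29.2 ]), array([-0.006, -0.011, -3.765]))
```

```bash
python3 -m jog '[0,0,-5,0,0,0,0, 0,6.9,-2,14,0,0,-1, 0,6.9,3.7,29.2,0,0,-3.76, 0,6.9,3.7,29.2,0,0,-3.76, 0,6.9,3.7,29.2,0,0,-3.76, 0,6.9,3.7,29.2,0,0,-3.76, 0,6.9,3.7,29.2,0,0,-3.76, 0,6.9,3.7,29.2,0,0,-3.76, 0,6.9,3.7,29.2,0,0,-3.76]'
python3 - <<'E'
from h import *
st=get_state(); print(plan([.613,-.135,.10],frame([0,0,-1],[np.sin(.316),-np.cos(.316),0]),st))
s=wristcam(st);cv2.imwrite("pics/w3.png",s["color"]); print(proj(s,[[.613,-.135,.024],[.613,-.135,0]]).round(1), abs(st["qd"]).max())
np.savez("w3.npz",R=s["R"],t=s["t"],p=st["position"],q=st["ee_rot"])
E
```

```text
clock: 4.25
position: [0.6151, -0.1326, 0.0999]
ee_rot: [-0.112, 0.111, -0.698, 0.698]
contact_force: [-0.1, 0.0, -0.6]
width: 0.0855
(array([ 0.27, -0.01,  0.16]), array([-0.001,  0.006, -0.001]))
[[323.7 213.8]
 [323.3 202.5]] 0.007413575290118733
```

View pics/w3.png

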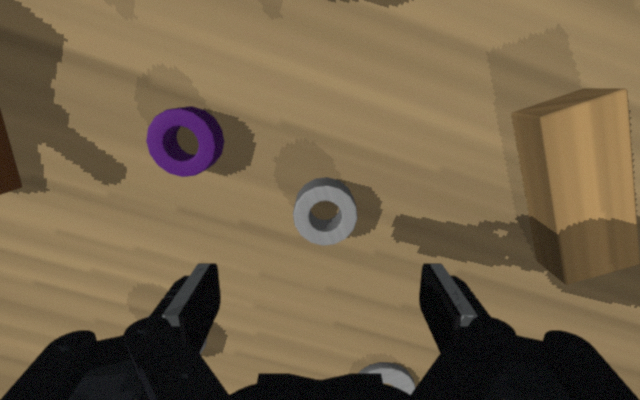

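```bash
python3 - <<'E'
from h import *
z=np.load("w3.npz"); m=get_image("wrist")["mtx"]
s=dict(mtx=m,R=z["R"],t=z["t"])
X=onz(s,(325.6,215.2),.024); print(X.round(4),(rot(z["q"]).T@(X-z["p"])).round(4))
print(plan([X[0],X[1],.005],frame([0,0,-1],[np.sin(.316),-np.cos(.316),0])))
E
```

```text
[ 0.6125 -0.1365  0.024 ] [0.0037 0.0759 0.0029]
(array([0.38, 9.48, 0.29]), array([-0.004,  0.01 , -0.001]))
```

```bash
python3 -m jog '[0,0.38,6,0.29,0,0,0, 0,0.38,9.5,0.29,0,0,0, 0,0.38,9.5,0.29,0,0,0, 0,0.38,9.5,0.29,0,0,0]' 60
python3 - <<'E'
from h import *
st=get_state(); print(plan([.6125,-.1365,.005],frame([0,0,-1],[np.sin(.316),-np.cos(.316),0]),st),abs(st["qd"]).max())
s=wristcam(st);cv2.imwrite("pics/w4.png",s["color"]); print(proj(s,[[.6125,-.1365,.024],[.6125,-.1365,0]]).round(1))
np.savez("w4.npz",R=s["R"],t=s["t"],p=st["position"],q=st["ee_rot"])
E
```

```text
clock: 4.85
position: [0.6137, -0.1377, 0.0054]
ee_rot: [-0.112, 0.111, -0.698, 0.699]
contact_force: [-0.6, -0.1, -0.0]
width: 0.0853
(array([ 0.08,  0.04, -0.15]), array([-0.011,  0.004, -0.009])) 0.017124513428982167
[[319.  289.7]
 [319.  261.7]]
```

View pics/w4.png

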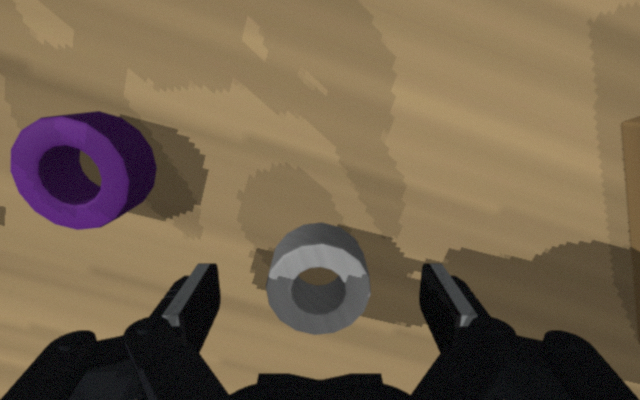

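```bash
python3 -m jog '[255,0,0,0,0,0,0, 255,0,0,0,0,0,0, 255,0,0,0,0,0,0, 255,0,0,0,0,0,0, 255,0,0,0,0,0,0, 255,0,0,0,0,0,0]' 60
python3 - <<'E'
from h import *
st=get_state(); print(st["contact_force"].round(1),st["position"].round(4),st["width"])
E
```

```text
clock: 5.65
position: [0.6129, -0.1379, 0.0052]
ee_rot: [-0.111, 0.111, -0.698, 0.699]
contact_force: [-1.3, 0.9, 6.3]
width: 0.0422
[-1.3  0.9  6.3] [ 0.6129 -0.1379  0.0052] 0.04223645089279497
```

```bash
python3 -m jog '[255,0,-3,0,0,0,0, 255,0,-9,0,0,0,0, 255,0,-16,0,0,0,0, 255,0,-16,0,0,0,0, 255,0,-16,0,0,0,0]'
python3 - <<'E'
from h import *
st=get_state(); print(st["contact_force"].round(1),st["position"].round(4),st["width"])
s=wristcam(st);cv2.imwrite("pics/w5.png",s["color"]);c=s["color"][190:350,220:420]
cv2.imwrite("pics/w5c.png",cv2.resize(c,None,fx=4,fy=3.75,interpolation=cv2.INTER_CUBIC))
a=axis(18.1);tip=np.array([.5711,.1593,.1543])
Rt=frame(-a,-np.array([-np.sin(.316),np.cos(.316),0]))
print(plan(tip+a*.055,Rt))
E
```

```text
clock: 6.28
position: [0.6122, -0.1378, 0.1637]
ee_rot: [-0.111, 0.112, -0.698, 0.698]
contact_force: [-0.6, -0.6, -1.8]
width: 0.0424
[-0.6 -0.6 -1.8] [ 0.6122 -0.1378  0.1637] 0.04240502231896697
(array([ -2.63,  -3.93, -29.47]), array([ 0.013, -0.006,  3.776]))
```

View pics/w5c.png

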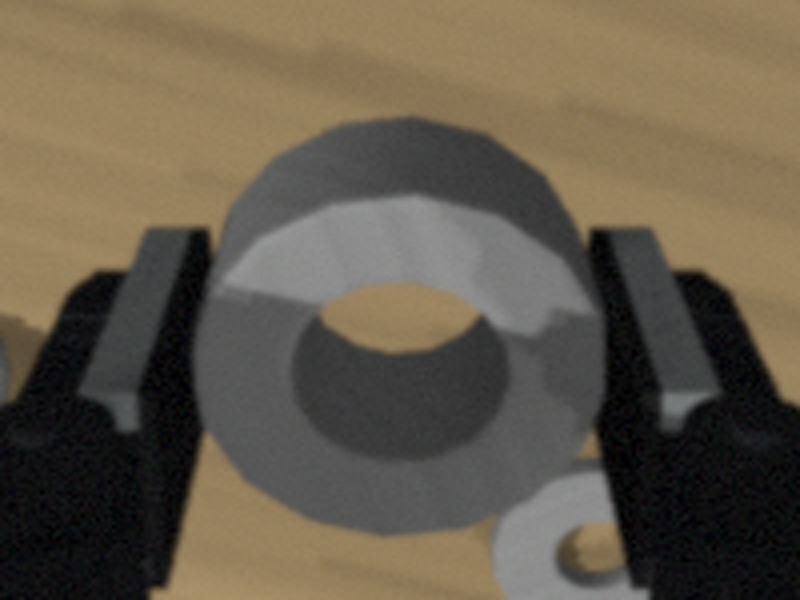

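```bash
cat >> h.py <<'E'
def wtool(uv,y):
    """tool coords of wrist pixel on plane tool y"""
    s=W; T=s["tool_from_camera"]; d=T[:3,:3]@np.linalg.inv(s["mtx"])@np.array([uv[0],uv[1],1.]); c=T[:3,3]
    return c+d*(y-c[1])/d[1]
W=dict(mtx=np.array([[347.1607,0,319.3976],[0,347.1607,198.6285],[0,0,1]]),tool_from_camera=np.array([[-0.0002,0.9513,0.3083,-0.0788],[-0.0003,-0.3083,0.9513,-0.1429],[1,0.0001,0.0004,-0.0014],[0,0,0,1]]))
TIP=np.array([.5711,.1593,.1543]); AX=axis(18.1); RT=frame(-AX,[np.sin(.316),-np.cos(.316),0])
def place(ring,h,st=None,R=RT):
    """TCP such that ring ref point (tool x,y,z of centre of underside) is h above tip along axis"""
    p=TIP+AX*h-R@np.asarray(ring)
    return p
E
python3 - <<'E'
from h import *
r=wtool((320.1,288.3),-.0188); print(r.round(4))
ring=[r[0],.0052,r[2]]
print(plan(place(ring,.05),RT),plan(place(ring,.012),RT))
E
```

```text
[ 0.0001 -0.0188 -0.0011]
(array([ -2.62,  -3.95, -29.36]), array([ 0.013, -0.006,  3.776])) (array([ -4.54,  -0.67, -29.35]), array([ 0.013, -0.006,  3.776]))
```

```bash
python3 -m jog '[255,-1,-3.9,-10,0,0,1.3, 255,-2.6,-3.95,-29.4,0,0,3.78, 255,-2.6,-3.95,-29.4,0,0,3.78, 255,-2.6,-3.95,-29.4,0,0,3.78, 255,-2.6,-3.95,-29.4,0,0,3.78, 255,-2.6,-3.95,-29.4,0,0,3.78, 255,-3.6,-2.3,-29.4,0,0,3.78, 255,-3.6,-2.3,-29.4,0,0,3.78, 255,-3.6,-2.3,-29.4,0,0,3.78]'
python3 - <<'E'
from h import *
st=get_state(); ring=[.0001,.0052,-.0011]
print(plan(place(ring,.012),RT,st),st["contact_force"].round(1),abs(st["qd"]).max(),st["qpos"].round(2))
for n,b in(("scene",(330,130,430,230)),("side",(270,185,370,285))):
    s=get_image(n); c=s["color"][b[1]:b[3],b[0]:b[2]]; cv2.imwrite(f"pics/{n}6.png",cv2.resize(c,None,fx=6,fy=6,interpolation=cv2.INTER_CUBIC))
s=wristcam(st);cv2.imwrite("pics/w6.png",s["color"])
E
```

```text
clock: 7.45
position: [0.5552, 0.1518, 0.1855]
ee_rot: [0.288, 0.074, 0.703, -0.646]
contact_force: [-0.1, -0.6, -2.4]
width: 0.0421
(array([ 0.04,  1.85, -0.11]), array([-0.002, -0.012, -0.004])) [-0.1 -0.6 -2.4] 0.013232600754006285 [0.07 0.08 2.01 0.24 0.55 1.15]
```

View pics/scene6.png

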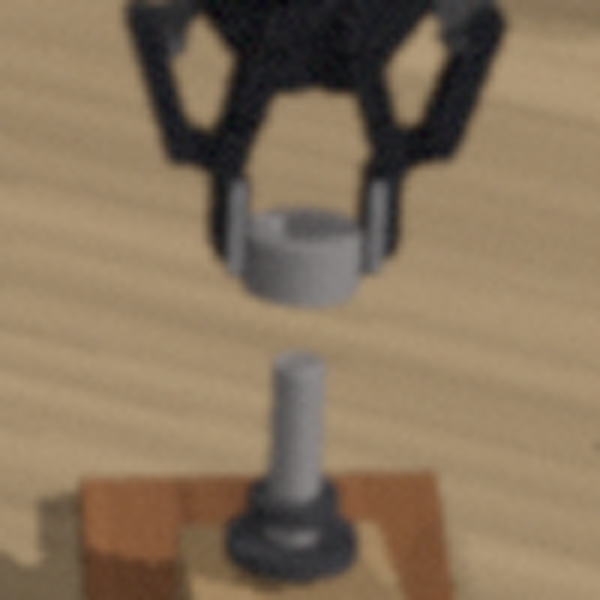

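View pics/side6.png

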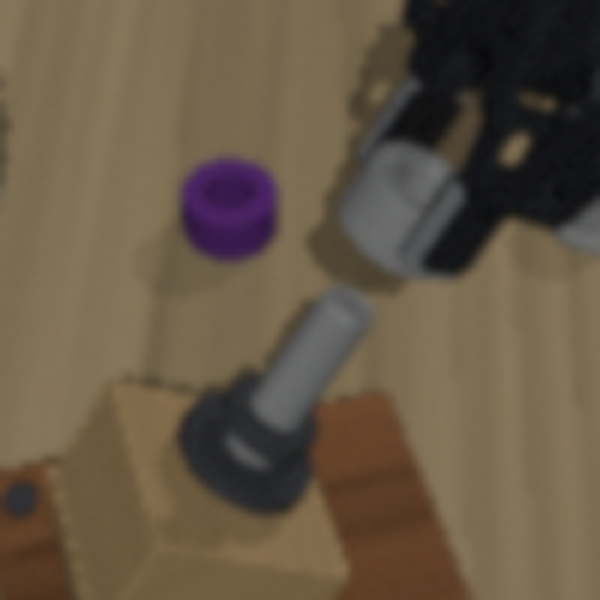

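View pics/w6.png

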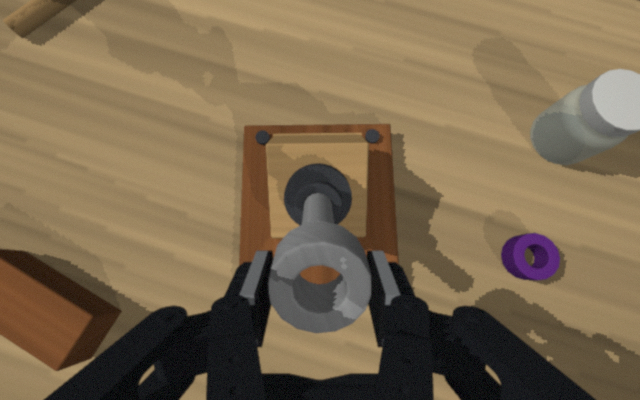

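```bash
cat > ov.py <<'E'
from h import *
import sys
def overlay(name,b,k,tag,ring=None,top=None,st=None,tip=TIP):
    s=get_image(name); c=cv2.resize(s["color"][b[1]:b[3],b[0]:b[2]],None,fx=k,fy=k,interpolation=cv2.INTER_CUBIC)
    def pt(X,col):
        u=((proj(s,X)[0]-b[:2]+.5)*k-.5); cv2.circle(c,tuple(int(round(i*8)) for i in u),16,col,-1,cv2.LINE_AA,3)
    def circ(C,n,r,col):
        n=n/np.linalg.norm(n);e=np.cross(n,[.3,.5,.2]);e/=np.linalg.norm(e);f=np.cross(n,e)
        P=np.array([C+r*(np.cos(t)*e+np.sin(t)*f) for t in np.linspace(0,6.2832,60)])
        q=((proj(s,P)-b[:2]+.5)*k-.5); cv2.polylines(c,[(q*8).round().astype(int)],True,col,1,cv2.LINE_AA,3)
    circ(tip-AX*.0015,AX,.01,(0,0,255)); pt(tip,(0,0,255)); circ(tip-AX*.08,AX,.01,(0,0,255))
    if ring is not None:
        st=st or get_state(); R=rot(st["ee_rot"]); 
        B=st["position"]+R@np.array(ring[:3]); ro=ring[3]; h=ring[4]
        circ(B,R[:,1],ro,(0,255,0)); circ(B-R[:,1]*h,R[:,1],ro,(0,255,0)); circ(B-R[:,1]*h,R[:,1],.011,(0,255,0))
    cv2.imwrite(f"pics/{tag}.png",c)
E
python3 - <<'E'
from ov import *
ring=[.0001,.0052,-.0011,.022,.024]
overlay("scene",(330,130,430,230),6,"os1",ring); overlay("side",(270,185,370,285),6,"od1",ring)
E
```

View pics/os1.png

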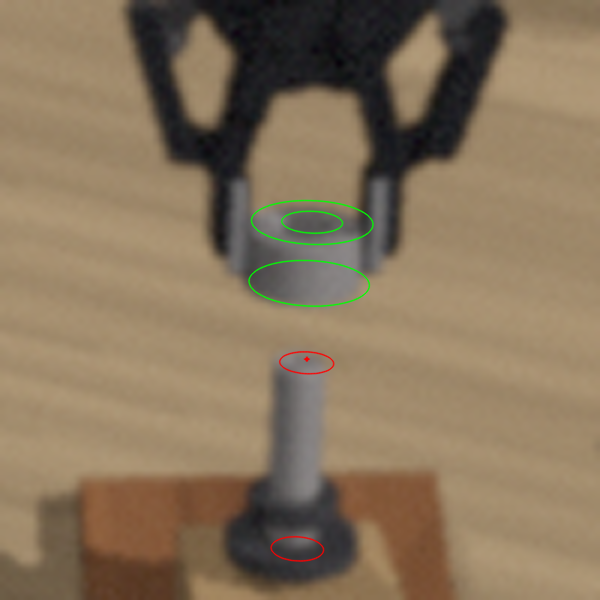

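View pics/od1.png

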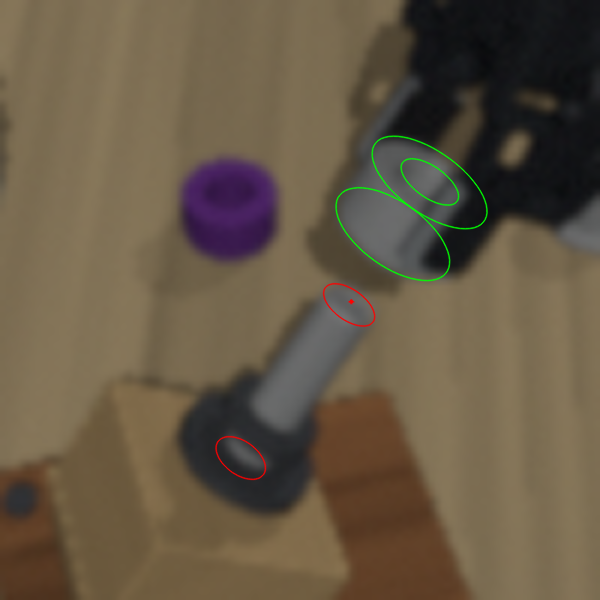

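```bash
python3 -m jog '[255,0.04,1.5,-0.11,0,0,0, 255,0.04,2.6,-0.11,0,0,0, 255,0.04,2.9,-0.11,0,0,0, 255,0.04,3.2,-0.11,0,0,0, 255,0.04,3.4,-0.11,0,0,0, 255,0.04,3.4,-0.11,0,0,0]'
python3 - <<'E'
from h import *
st=get_state(); ring=[.0001,.0052,-.0011]
print(plan(place(ring,0),RT,st),(rot(st["ee_rot"]).T@st["contact_force"]).round(1),st["moment"].round(2))
E
```

```text
clock: 8.45
position: [0.5708, 0.1589, 0.1567]
ee_rot: [0.289, 0.074, 0.703, -0.645]
contact_force: [0.4, -1.8, -3.1]
width: 0.0424
(array([ 0.08, -0.29,  0.08]), array([ 0.   , -0.001, -0.016])) [1.7 2.6 1.8] [-0.28  0.54 -0.1 ]
```

```bash
python3 -m jog '[255,0,0.3,0,0,0,0, 255,0,0.6,0,0,0,0, 255,0,0.6,0,0,0,0]'
python3 - <<'E'
from h import *
st=get_state(); ring=[.0001,.0052,-.0011]
print(plan(place(ring,0),RT,st),(rot(st["ee_rot"]).T@st["contact_force"]).round(1),st["moment"].round(2))
s=wristcam(st);c=s["color"][190:350,220:420]
cv2.imwrite("pics/w7c.png",cv2.resize(c,None,fx=4,fy=3.75,interpolation=cv2.INTER_CUBIC))
E
```

```text
clock: 8.82
position: [0.5737, 0.1599, 0.1514]
ee_rot: [0.289, 0.074, 0.703, -0.645]
contact_force: [-1.0, -2.8, -4.0]
width: 0.042
(array([ 0.07, -0.91,  0.08]), array([ 0.001, -0.002, -0.015])) [3.6 2.5 2.4] [-0.52  0.57 -0.12]
```

View pics/w7c.png

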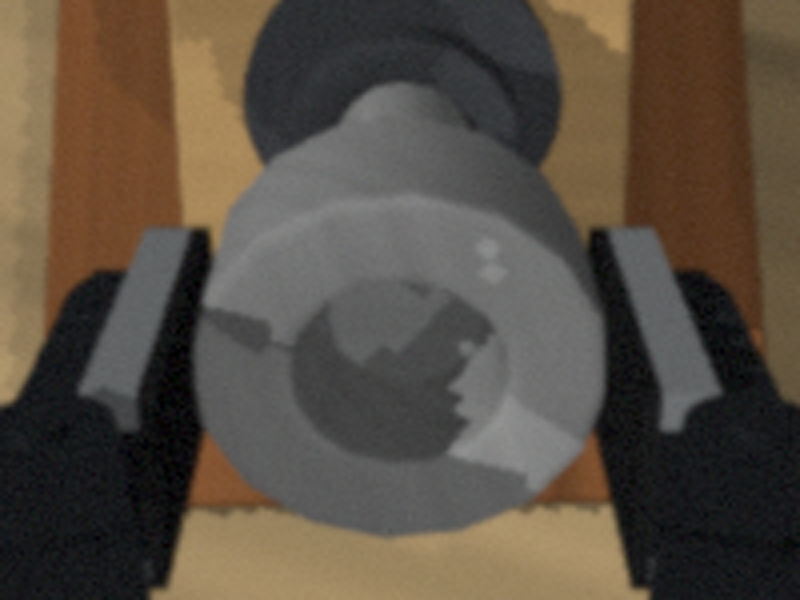

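```bash
python3 -m jog '[255,0.06,0.5,0.07,0,0,0, 255,0.06,1.2,0.07,0,0,0, 255,0.06,1.8,0.07,0,0,0, 255,0.06,2.4,0.07,0,0,0, 255,0.06,3.0,0.07,0,0,0, 255,0.06,3.0,0.07,0,0,0]'
cat > stt.py <<'E'
from ov import *
def rep(ring):
    st=get_state(); print("h/lat",plan(place(ring,0),RT,st)[0],"F tool",(rot(st["ee_rot"]).T@st["contact_force"]).round(1),"M",st["moment"].round(2),"w",round(st["width"],4),"clk",st["clock"])
E
python3 - <<'E'
from stt import *
rep([.0001,.0052,-.0011])
overlay("scene",(330,150,430,250),6,"os2"); overlay("side",(270,205,370,305),6,"od2")
E
```

```text
clock: 9.62
position: [0.5884, 0.1639, 0.1252]
ee_rot: [0.289, 0.074, 0.703, -0.645]
contact_force: [-0.1, -0.6, -2.1]
width: 0.0419
h/lat [ 0.08 -3.93  0.01] F tool [1.3 1.7 0.5] M [-0.1   0.37 -0.05] w 0.0419 clk 9.625
```

View pics/os2.png

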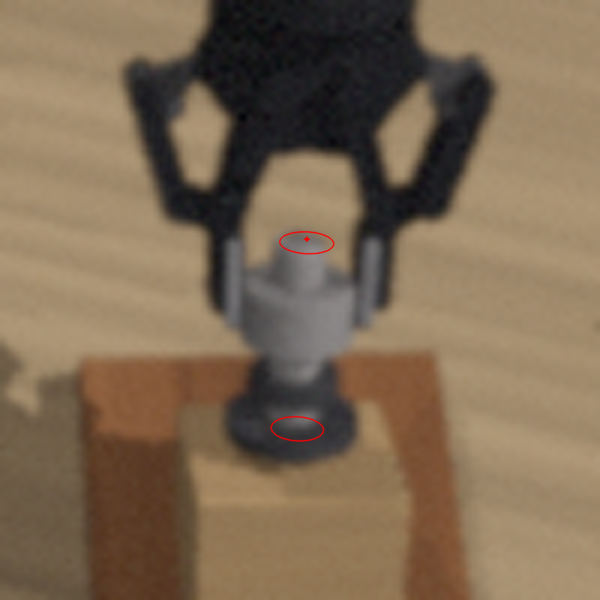

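View pics/od2.png

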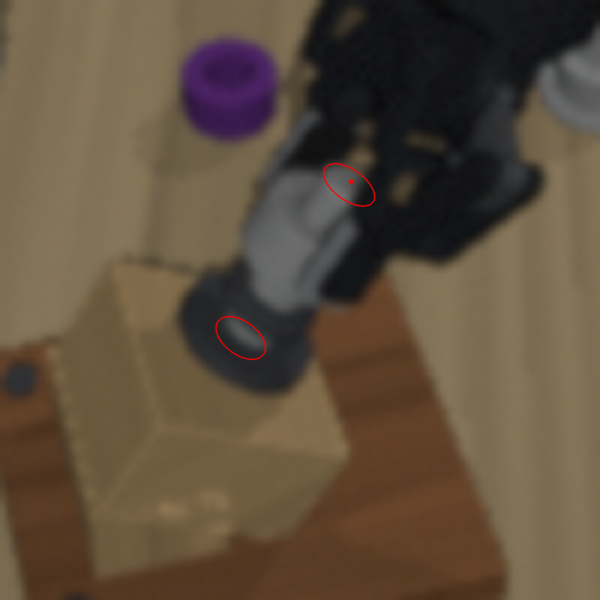

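```bash
python3 -m jog '[255,0,0.3,0,0,0,0, 255,0,0.5,0,0,0,0, 255,0,0.5,0,0,0,0]'
python3 - <<'E'
from stt import *
rep([.0001,.0052,-.0011])
E
```

```text
clock: 10.1
position: [0.5906, 0.1646, 0.1213]
ee_rot: [0.289, 0.075, 0.703, -0.645]
contact_force: [-0.1, 0.0, -2.7]
width: 0.042
h/lat [ 0.08 -4.39  0.01] F tool [ 1.4  2.3 -0.1] M [-0.13  0.39  0.01] w 0.042 clk 10.1
```

```bash
python3 -m jog '[255,0,0.15,0,0,0,0, 255,0,0.2,0,0,0,0, 255,0,0.2,0,0,0,0]'
python3 - <<'E'
from stt import *
rep([.0001,.0052,-.0011])
E
```

```text
clock: 10.48
position: [0.5915, 0.1649, 0.1196]
ee_rot: [0.289, 0.075, 0.703, -0.645]
contact_force: [-0.1, -0.4, -1.7]
width: 0.0419
h/lat [ 0.07 -4.58  0.01] F tool [1.  1.3 0.4] M [-0.14  0.37 -0.02] w 0.0419 clk 10.475
```

```bash
python3 -m jog '[255,0,0.1,0,0,0,0, 255,0,0.2,0,0,0,0, 255,0,0.2,0,0,0,0]'
python3 - <<'E'
from stt import *
rep([.0001,.0052,-.0011])
E
```

```text
clock: 10.85
position: [0.5923, 0.1653, 0.1178]
ee_rot: [0.289, 0.074, 0.703, -0.645]
contact_force: [-0.9, 0.3, -2.1]
width: 0.0417
h/lat [ 0.05 -4.78  0.02] F tool [ 1.7  1.4 -0.6] M [-0.12  0.39 -0.02] w 0.0417 clk 10.85
```

```bash
python3 -m jog '[255,0,0.1,0,0,0,0, 255,0,0.1,0,0,0,0]'
python3 - <<'E'
from stt import *
rep([.0001,.0052,-.0011])
overlay("scene",(330,150,430,250),6,"os3"); overlay("side",(270,205,370,305),6,"od3")
E
```

```text
clock: 11.1
position: [0.5928, 0.1654, 0.1169]
ee_rot: [0.289, 0.074, 0.703, -0.645]
contact_force: [-0.3, -0.4, -1.4]
width: 0.0421
h/lat [ 0.06 -4.88  0.02] F tool [1.  1.  0.3] M [-0.06  0.38 -0.04] w 0.0421 clk 11.1
```

View pics/os3.png

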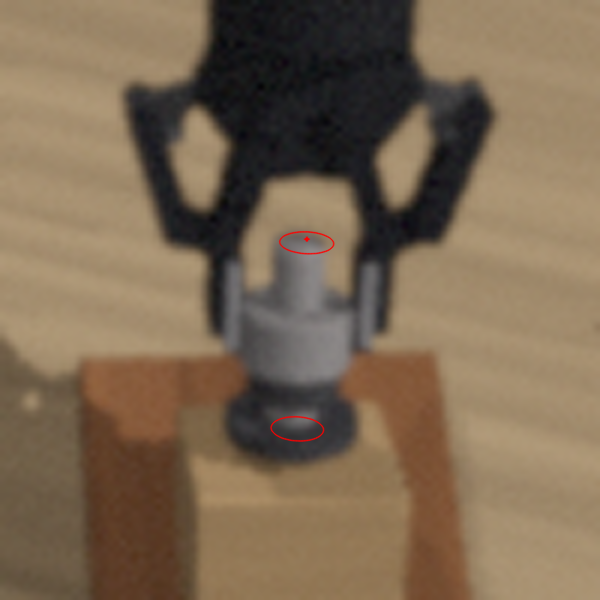

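```bash
python3 -m jog '[255,0,0.1,0,0,0,0, 255,0,0.2,0,0,0,0, 255,0,0.2,0,0,0,0]'
python3 - <<'E'
from stt import *
rep([.0001,.0052,-.0011])
E
```

```text
clock: 11.58
position: [0.5937, 0.1657, 0.1151]
ee_rot: [0.289, 0.074, 0.703, -0.645]
contact_force: [-0.7, 0.5, -2.6]
width: 0.0423
h/lat [ 0.05 -5.09  0.02] F tool [ 1.8  2.  -0.6] M [-0.05  0.44 -0.07] w 0.0423 clk 11.575
```

```bash
python3 -m jog '[255,0,0.1,0,0,0,0, 255,0,0.15,0,0,0,0, 255,0,0.15,0,0,0,0]'
python3 - <<'E'
from stt import *
rep([.0001,.0052,-.0011])
E
```

```text
clock: 11.95
position: [0.5945, 0.1659, 0.1139]
ee_rot: [0.289, 0.074, 0.703, -0.645]
contact_force: [-0.4, 0.1, -1.7]
width: 0.0423
h/lat [ 0.06 -5.23  0.02] F tool [ 1.2  1.3 -0.2] M [-0.12  0.36  0.01] w 0.0423 clk 11.95
```

```bash
python3 -m jog '[255,0,0.1,0,0,0,0, 255,0,0.15,0,0,0,0, 255,0,0.15,0,0,0,0]'
python3 - <<'E'
from stt import *
rep([.0001,.0052,-.0011])
E
```

```text
clock: 12.32
position: [0.595, 0.1662, 0.1132]
ee_rot: [0.289, 0.075, 0.703, -0.645]
contact_force: [-5.0, -0.6, 5.9]
width: 0.042
h/lat [ 0.07 -5.33  0.02] F tool [ 1.3 -7.6 -0.9] M [-0.13  0.55  0.  ] w 0.042 clk 12.325
```

```bash
python3 -m jog '[255,0,0.1,0,0,0,0, 255,0,0.15,0,0,0,0, 255,0,0.15,0,0,0,0]'
python3 - <<'E'
from stt import *
rep([.0001,.0052,-.0011])
overlay("scene",(330,150,430,250),6,"os4"); overlay("side",(270,205,370,305),6,"od4")
E
```

```text
clock: 12.7
position: [0.5958, 0.1665, 0.1118]
ee_rot: [0.289, 0.075, 0.703, -0.645]
contact_force: [-5.1, -2.0, 5.4]
width: 0.0421
h/lat [ 0.07 -5.49  0.02] F tool [ 2.1 -7.4  0.3] M [-0.07  0.55  0.06] w 0.0421 clk 12.7
```

View pics/os4.png

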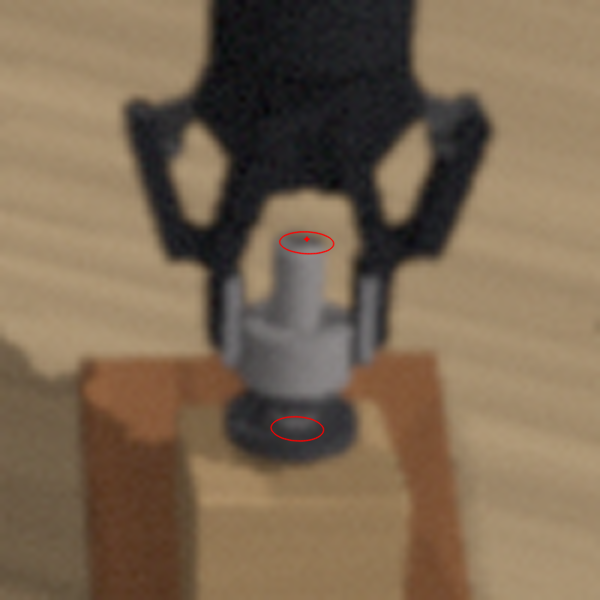

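View pics/od4.png

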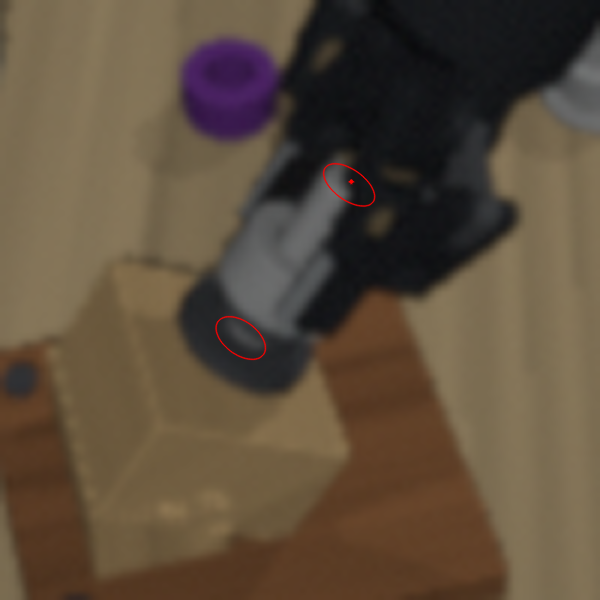

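```bash
python3 -m jog '[0,0,0,0,0,0,0, 0,0,0,0,0,0,0, 0,0,0,0,0,0,0, 0,0,0,0,0,0,0]'
python3 - <<'E'
from stt import *
rep([.0001,.0052,-.0011])
s=wristcam(get_state());cv2.imwrite("pics/w8.png",s["color"])
st=get_state(); st2=dict(st); print(plan([.4675,-.236,.10],frame([0,0,-1],[np.sin(.316),-np.cos(.316),0])))
E
```

```text
clock: 13.3
position: [0.5961, 0.1664, 0.1113]
ee_rot: [0.289, 0.074, 0.703, -0.645]
contact_force: [0.8, 0.0, 1.3]
width: 0.0859
h/lat [ 0.07 -5.54  0.01] F tool [-1.3 -0.7  0.2] M [-0.12  0.22  0.01] w 0.0859 clk 13.3
(array([ 21.93, -11.45,  34.26]), array([-0.000e+00, -2.000e-03, -3.773e+00]))
```

View pics/w8.png

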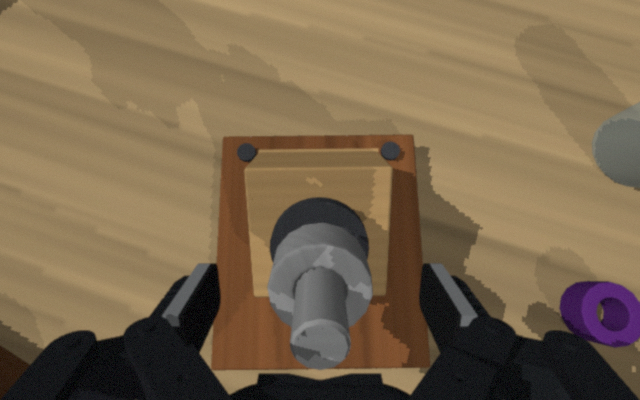

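```bash
python3 -m jog '[0,0,-5,0,0,0,0, 0,0,-11,0,0,0,0, 0,4,-11.5,4,0,0,-0.5, 0,21.9,-11.5,34.3,0,0,-3.77, 0,21.9,-11.5,34.3,0,0,-3.77, 0,21.9,-11.5,34.3,0,0,-3.77, 0,21.9,-11.5,34.3,0,0,-3.77, 0,21.9,-11.5,34.3,0,0,-3.77, 0,21.9,-11.5,34.3,0,0,-3.77, 0,21.9,-11.5,34.3,0,0,-3.77, 0,21.9,-11.5,34.3,0,0,-3.77, 0,21.9,-11.5,34.3,0,0,-3.77]'
python3 - <<'E'
from h import *
st=get_state(); print(plan([.4675,-.236,.10],frame([0,0,-1],[np.sin(.316),-np.cos(.316),0]),st),abs(st["qd"]).max())
s=wristcam(st);cv2.imwrite("pics/w9.png",s["color"]); print(proj(s,[[.4675,-.236,.008]]).round(1))
E
```

```text
clock: 14.85
position: [0.4678, -0.2352, 0.1011]
ee_rot: [0.112, -0.111, 0.698, -0.698]
contact_force: [0.6, 0.2, 1.3]
width: 0.0854
(array([0.06, 0.11, 0.06]), array([ 0.   ,  0.008, -0.006])) 0.004441997997183807
[[322.1 202.7]]
```

View pics/w9.png

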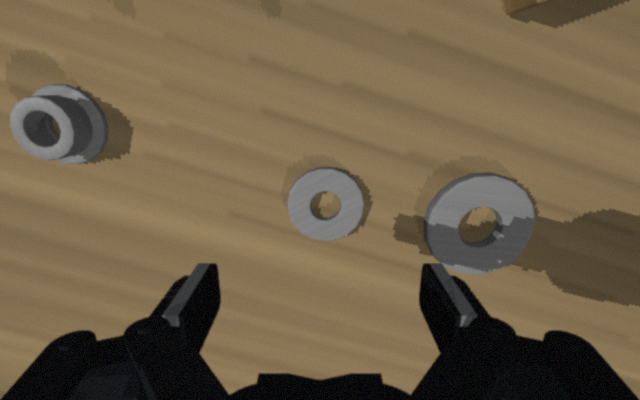

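```bash
python3 - <<'E'
from h import *
st=get_state()
r=wtool((326.3,204.5),.1011-.008); X=st["position"]+rot(st["ee_rot"])@r; print(r.round(4),X.round(4))
print(plan([X[0],X[1],.003],frame([0,0,-1],[np.sin(.316),-np.cos(.316),0]),st))
E
```

```text
[0.0021 0.0931 0.0037] [ 0.4671 -0.2393  0.008 ]
(array([0.21, 9.81, 0.37]), array([-0.001,  0.01 , -0.006]))
```

```bash
python3 -m jog '[65,0.21,5,0.37,0,0,0, 65,0.21,9,0.37,0,0,0, 65,0.21,9.8,0.37,0,0,0, 65,0.21,9.8,0.37,0,0,0, 65,0.21,9.8,0.37,0,0,0]' 60
python3 - <<'E'
from h import *
st=get_state(); print(plan([.4671,-.2393,.003],frame([0,0,-1],[np.sin(.316),-np.cos(.316),0]),st),st["contact_force"].round(1))
s=wristcam(st);c=s["color"][170:350,200:440];cv2.imwrite("pics/w10.png",cv2.resize(c,None,fx=3.33,fy=3.33,interpolation=cv2.INTER_CUBIC)); print(proj(s,[[.4671,-.2393,.008]]).round(1))
E
```

```text
clock: 15.52
position: [0.4681, -0.2411, 0.0043]
ee_rot: [-0.112, 0.11, -0.698, 0.699]
contact_force: [-0.3, 0.2, 0.6]
width: 0.0639
(array([ 0.04,  0.13, -0.2 ]), array([-0.019,  0.002, -0.017])) [-0.3  0.2  0.6]
[[318.  270.6]]
```

View pics/w10.png

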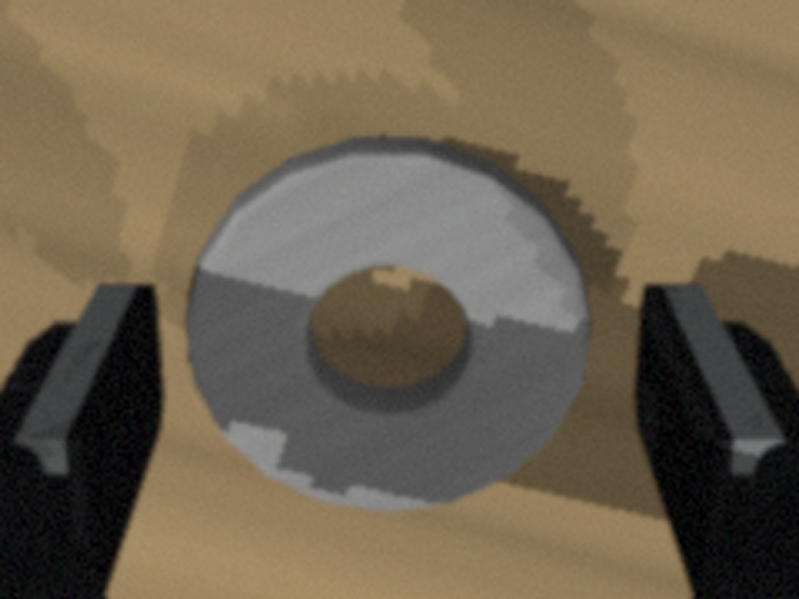

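```bash
python3 -m jog '[65,0,0.3,-0.12,0,0,0, 65,0,0.6,-0.12,0,0,0, 65,0,0.6,-0.12,0,0,0, 65,0,0.6,-0.12,0,0,0]'
```

```text
clock: 16.08
position: [0.4663, -0.2394, -0.0034]
ee_rot: [0.111, -0.111, 0.698, -0.698]
contact_force: [0.5, 0.2, 1.6]
width: 0.0635
```

```bash
python3 -m jog '[65,0,0.1,0,0,0,0, 65,0,0.15,0,0,0,0, 65,0,0.15,0,0,0,0]'
```

```text
clock: 16.45
position: [0.4663, -0.2393, -0.0049]
ee_rot: [0.111, -0.111, 0.698, -0.698]
contact_force: [0.5, -0.3, -0.4]
width: 0.0636
```

```bash
python3 -m jog '[255,0,0,0,0,0,0, 255,0,0,0,0,0,0, 255,0,0,0,0,0,0, 255,0,0,0,0,0,0]' 60; python3 -m jog '[255,0,-3,0,0,0,0, 255,0,-9,0,0,0,0, 255,0,-16,0,0,0,0, 255,0,-21,0,0,0,0, 255,0,-21,0,0,0,0]'
python3 - <<'E'
from h import *
st=get_state(); print(st["contact_force"].round(1),st["position"].round(4),st["width"])
s=wristcam(st);cv2.imwrite("pics/w11.png",s["color"]);c=s["color"][190:350,220:420]
cv2.imwrite("pics/w11c.png",cv2.resize(c,None,fx=4,fy=3.75,interpolation=cv2.INTER_CUBIC))
E
```

```text
clock: 16.95
position: [0.4668, -0.2397, -0.0034]
ee_rot: [-0.112, 0.111, -0.698, 0.699]
contact_force: [-2.9, 0.4, 10.6]
width: 0.0534
clock: 17.58
position: [0.4689, -0.2411, 0.2103]
ee_rot: [-0.114, 0.108, -0.696, 0.701]
contact_force: [1.0, -0.6, -1.4]
width: 0.053
[ 1.  -0.6 -1.4] [ 0.4689 -0.2411  0.2103] 0.05302440593383657
```

View pics/w11c.png

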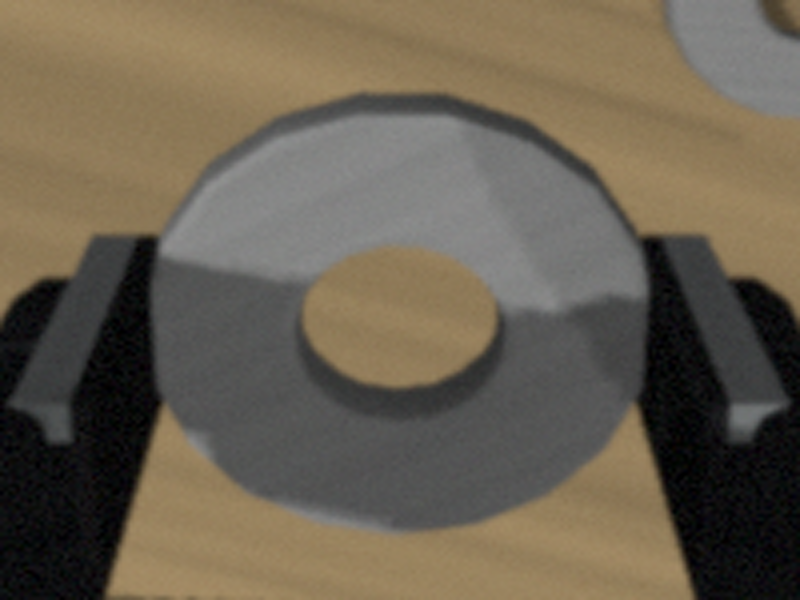

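```bash
python3 - <<'E'
from h import *
T=W["tool_from_camera"];K=W["mtx"]
def pj(P):
    c=(np.linalg.inv(T)@np.c_[P,np.ones(len(P))].T)[:3]; q=(K@c).T; return q[:,:2]/q[:,2:]
from scipy.optimize import least_squares
t=np.linspace(0,2*np.pi,180)
def ext(x,y,z,r):
    q=pj(np.c_[x+r*np.cos(t),0*t+y,z+r*np.sin(t)]); return np.r_[q.min(0),q.max(0)]
def fit(y,obs):
    f=lambda p:np.concatenate([ext(p[0],y,p[1],r)-o for r,o in obs]); r=least_squares(f,[0,0]); print(r.x.round(4),r.fun.round(1))
C=lambda u0,v0,u1,v1:np.array([220+u0/4,190+v0/3.75,220+u1/4,190+v1/3.75])
print("spacer");fit(-.0188,[(.011,C(292,280,508,463)),(.022,C(195,195,606,535))])
print("washer");fit(-.0114,[(.011,C(302,245,500,418)),(.028,C(152,112,648,532))])
st=get_state()
for x,z in((.0,-.0011),):
    print(plan(place([x,-.0034,z],.05),RT,st),plan(place([x,-.0034,z],.012),RT,st))
E
```

```text
spacer
[ 0.0007 -0.0011] [ 0.3  1.1 -0.1 -1.  -2.3 -1.3  2.2  1.5]
washer
[ 0.0003 -0.001 ] [-0.9  0.9  0.7 -0.3 -3.  -1.3  3.3  1.4]
(array([-19.95,   1.18, -34.62]), array([-0.026,  0.005,  3.728])) (array([-21.84,   4.48, -34.63]), array([-0.026,  0.005,  3.728]))
```

```bash
python3 -m jog '[255,-5,-1,-8.7,0,0,1, 255,-19.9,1.0,-34.6,0,0,3.73, 255,-19.9,1.0,-34.6,0,0,3.73, 255,-19.9,1.0,-34.6,0,0,3.73, 255,-19.9,1.0,-34.6,0,0,3.73, 255,-19.9,1.0,-34.6,0,0,3.73, 255,-19.9,1.0,-34.6,0,0,3.73, 255,-19.9,1.0,-34.6,0,0,3.73, 255,-19.9,1.0,-34.6,0,0,3.73, 255,-21.0,3,-34.6,0,0,3.73, 255,-21,3,-34.6,0,0,3.73, 255,-21,3,-34.6,0,0,3.73]'
python3 - <<'E'
from stt import *
r=[.0003,-.0034,-.001]; rep(r); print(plan(place(r,.0),RT))
overlay("scene",(330,130,430,230),6,"os5",r+[.028,.008]); overlay("side",(270,185,370,285),6,"od5",r+[.028,.008])
E
```

```text
clock: 19.12
position: [0.5583, 0.1535, 0.1753]
ee_rot: [0.287, 0.073, 0.703, -0.646]
contact_force: [-0.3, 0.2, -1.9]
width: 0.0531
h/lat [-0.2   2.85 -0.05] F tool [ 1.2  1.5 -0.3] M [-0.08  0.33  0.  ] w 0.0531 clk 19.125
(array([-0.2 ,  2.85, -0.05]), array([-0.006, -0.013,  0.022]))
```

View pics/os5.png

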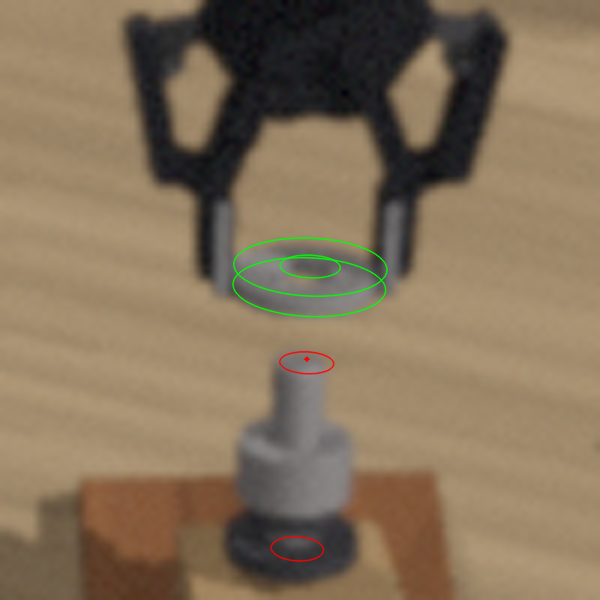

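View pics/od5.png

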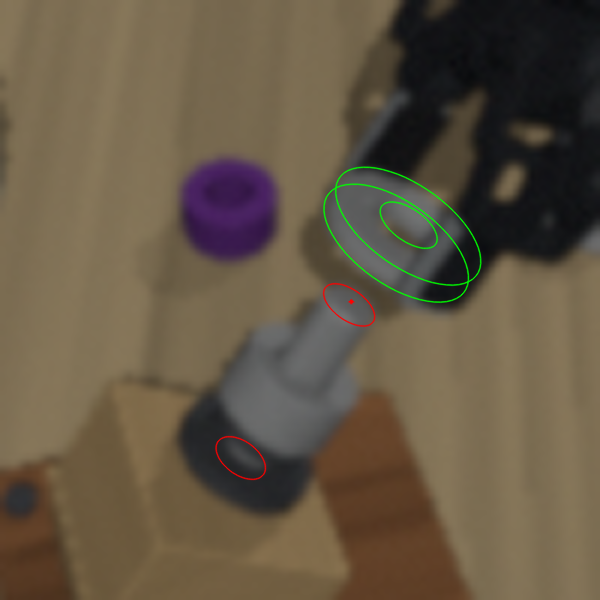

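```bash
python3 -m jog '[255,-0.2,0.9,-0.05,0,0,0, 255,-0.2,1.8,-0.05,0,0,0, 255,-0.2,2.4,-0.05,0,0,0, 255,-0.2,2.8,-0.05,0,0,0, 255,-0.2,3.1,-0.05,0,0,0, 255,-0.2,3.3,-0.05,0,0,0, 255,-0.2,3.3,-0.05,0,0,0]'
python3 - <<'E'
from stt import *
r=[.0003,-.0034,-.001]; rep(r)
s=wristcam(get_state());c=s["color"][190:350,220:420]
cv2.imwrite("pics/w12c.png",cv2.resize(c,None,fx=4,fy=3.75,interpolation=cv2.INTER_CUBIC))
E
```

```text
clock: 20.1
position: [0.5753, 0.1606, 0.1472]
ee_rot: [0.287, 0.072, 0.703, -0.646]
contact_force: [-0.4, -2.2, -2.8]
width: 0.0531
h/lat [-0.01 -0.5   0.09] F tool [2.3 1.9 2. ] M [-0.57  0.39 -0.13] w 0.0531 clk 20.1
```

View pics/w12c.png

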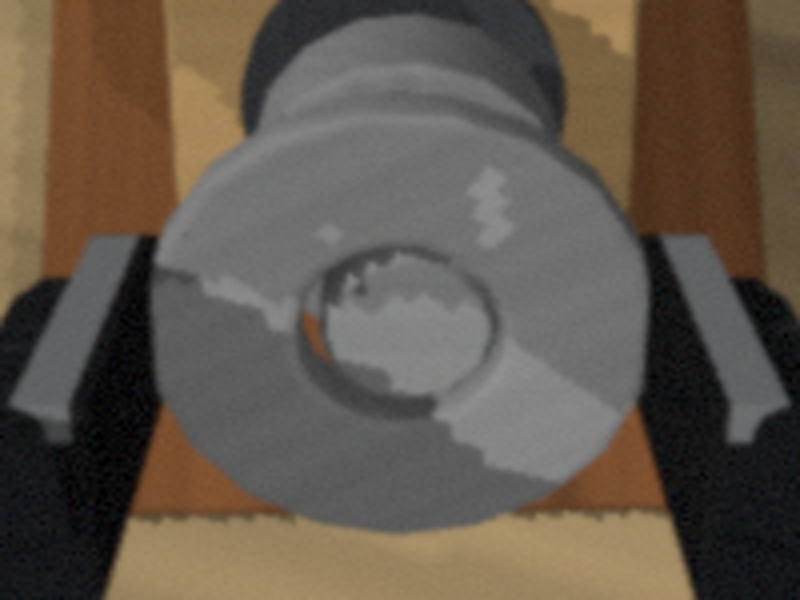

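```bash
python3 -m jog '[255,0,0.4,0.09,0,0,0, 255,0,1,0.09,0,0,0, 255,0,1.6,0.09,0,0,0, 255,0,2.1,0.09,0,0,0, 255,0,2.1,0.09,0,0,0]'
python3 - <<'E'
from stt import *
rep([.0003,-.0034,-.001])
E
```

```text
clock: 20.78
position: [0.5859, 0.1634, 0.1288]
ee_rot: [0.287, 0.072, 0.704, -0.646]
contact_force: [0.9, -0.5, -2.2]
width: 0.0525
h/lat [ 0.03 -2.63  0.03] F tool [0.5 2.3 0.8] M [-0.22  0.51 -0.09] w 0.0525 clk 20.775
```

```bash
python3 -m jog '[255,0,0.1,0,0,0,0, 255,0,0.2,0,0,0,0, 255,0,0.2,0,0,0,0]'
python3 - <<'E'
from stt import *
rep([.0003,-.0034,-.001])
E
```

```text
clock: 21.15
position: [0.5866, 0.1636, 0.1277]
ee_rot: [0.287, 0.072, 0.703, -0.646]
contact_force: [-2.4, -1.3, -1.4]
width: 0.053
h/lat [ 0.04 -2.77  0.02] F tool [ 3.  -0.1  0.5] M [-0.25  0.54 -0.05] w 0.053 clk 21.15
```

```bash
python3 -m jog '[255,0,0.1,0,0,0,0, 255,0,0.1,0,0,0,0]'
python3 - <<'E'
from stt import *
rep([.0003,-.0034,-.001])
overlay("scene",(330,150,430,250),6,"os6"); overlay("side",(270,205,370,305),6,"od6")
E
```

```text
clock: 21.4
position: [0.5871, 0.1637, 0.1268]
ee_rot: [0.287, 0.072, 0.703, -0.646]
contact_force: [-2.0, -1.4, -0.7]
width: 0.0528
h/lat [ 0.04 -2.87  0.02] F tool [ 2.4 -0.5  0.7] M [-0.26  0.63 -0.05] w 0.0528 clk 21.4
```

View pics/os6.png

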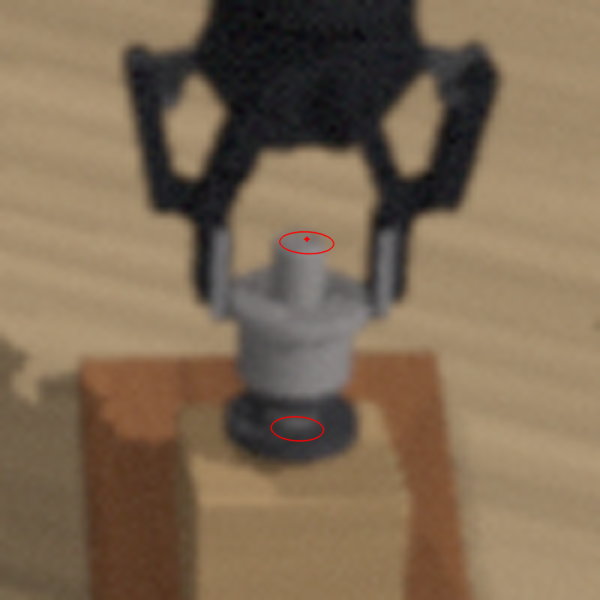

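View pics/od6.png

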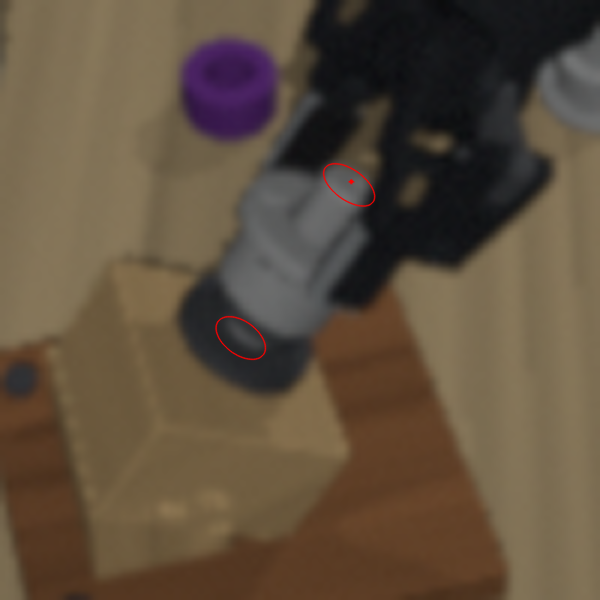

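```bash
python3 -m jog '[255,0,0.1,0,0,0,0, 255,0,0.1,0,0,0,0]'
python3 - <<'E'
from stt import *
rep([.0003,-.0034,-.001])
E
```

```text
clock: 21.75
position: [0.5876, 0.1639, 0.1259]
ee_rot: [0.287, 0.072, 0.703, -0.646]
contact_force: [-2.2, -1.8, -0.9]
width: 0.0531
h/lat [ 0.04 -2.98  0.02] F tool [ 2.8 -0.5  1. ] M [-0.25  0.66 -0.03] w 0.0531 clk 21.75
```

```bash
python3 -m jog '[255,0,0.1,0,0,0,0, 255,0,0.1,0,0,0,0]'
python3 - <<'E'
from stt import *
rep([.0003,-.0034,-.001])
E
```

```text
clock: 22.0
position: [0.5881, 0.164, 0.125]
ee_rot: [0.287, 0.072, 0.703, -0.646]
contact_force: [-1.6, -1.0, -1.9]
width: 0.053
h/lat [ 0.04 -3.08  0.02] F tool [2.5 0.8 0.4] M [-0.24  0.65 -0.  ] w 0.053 clk 22.0
```

```bash
python3 -m jog '[255,0,0.1,0,0,0,0, 255,0,0.1,0,0,0,0]'
python3 - <<'E'
from stt import *
rep([.0003,-.0034,-.001])
E
```

```text
clock: 22.25
position: [0.5883, 0.1642, 0.1246]
ee_rot: [0.287, 0.072, 0.703, -0.646]
contact_force: [-6.2, -2.7, 3.1]
width: 0.053
h/lat [ 0.04 -3.13  0.03] F tool [ 4.3 -6.1  0.7] M [-0.21  0.8  -0.02] w 0.053 clk 22.25
```

```bash
python3 -m jog '[255,0,0.1,0,0,0,0, 255,0,0.1,0,0,0,0]'
python3 - <<'E'
from stt import *
rep([.0003,-.0034,-.001])
s=wristcam(get_state());cv2.imwrite("pics/w13.png",s["color"])
E
```

```text
clock: 22.5
position: [0.5887, 0.1643, 0.1239]
ee_rot: [0.287, 0.072, 0.703, -0.646]
contact_force: [-7.4, -2.5, 5.3]
width: 0.0527
h/lat [ 0.04 -3.21  0.03] F tool [ 4.1 -8.5  0.1] M [-0.25  0.86  0.02] w 0.0527 clk 22.5
```

View pics/w13.png

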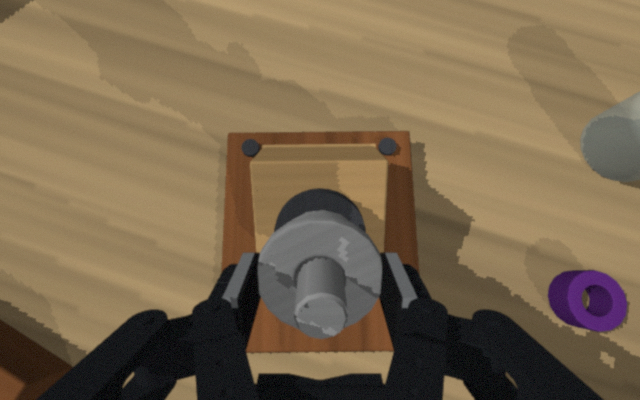

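```bash
python3 -m jog '[0,0,0,0,0,0,0, 0,0,0,0,0,0,0, 0,0,0,0,0,0,0, 0,0,0,0,0,0,0]'
python3 - <<'E'
from stt import *
rep([.0003,-.0034,-.001])
print(plan([.467,-.052,.10],frame([0,0,-1],[np.sin(.316),-np.cos(.316),0])))
s=wristcam(get_state());cv2.imwrite("pics/w14.png",s["color"])
E
```

```text
clock: 23.05
position: [0.5895, 0.1643, 0.1236]
ee_rot: [0.287, 0.073, 0.703, -0.646]
contact_force: [-0.5, -0.5, -0.6]
width: 0.0854
h/lat [ 0.09 -3.27  0.01] F tool [0.8 0.2 0.4] M [-0.12  0.21 -0.02] w 0.0854 clk 23.05
(array([17.09, -7.11, 16.76]), array([-1.000e-03, -3.000e-03, -3.737e+00]))
```

View pics/w14.png

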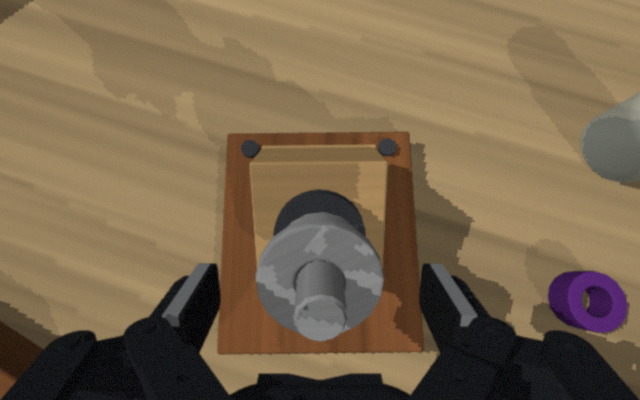

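```bash
python3 -m jog '[0,0,-5,0,0,0,0, 0,0,-10,0,0,0,0, 0,6,-10,5,0,0,-1, 0,17.1,-7.1,16.8,0,0,-3.74, 0,17.1,-7.1,16.8,0,0,-3.74, 0,17.1,-7.1,16.8,0,0,-3.74, 0,17.1,-7.1,16.8,0,0,-3.74, 0,17.1,-7.1,16.8,0,0,-3.74, 0,17.1,-7.1,16.8,0,0,-3.74]'
python3 - <<'E'
from h import *
st=get_state(); print(plan([.467,-.052,.10],frame([0,0,-1],[np.sin(.316),-np.cos(.316),0]),st),abs(st["qd"]).max(),st["position"])
s=wristcam(st);cv2.imwrite("pics/w15.png",s["color"]); print(proj(s,[[.467,-.052,.026]]).round(1))
E
```

```text
clock: 24.22
position: [0.4674, -0.0516, 0.1007]
ee_rot: [-0.112, 0.111, -0.698, 0.698]
contact_force: [-0.2, 0.9, 0.7]
width: 0.0853
(array([0.05, 0.07, 0.02]), array([-0.005,  0.006, -0.007])) 0.005568128671220016 [ 0.46743413 -0.0516358   0.10067931]
[[321.6 211.5]]
```

View pics/w15.png

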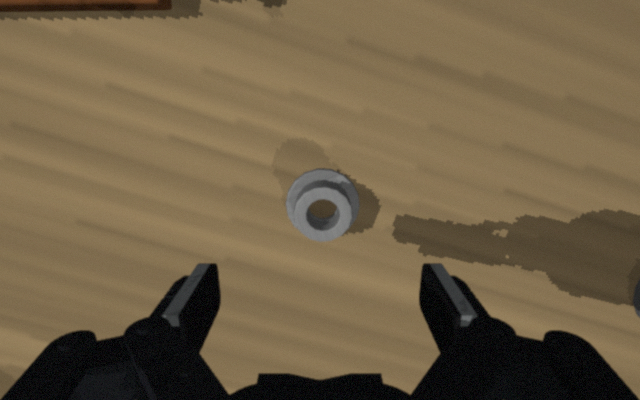

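```bash
python3 - <<'E'
from h import *
st=get_state()
r=wtool((323.5,211.5),.1007-.026); X=st["position"]+rot(st["ee_rot"])@r; print(r.round(4),X.round(4))
print(plan([X[0],X[1],.0055],frame([0,0,-1],[np.sin(.316),-np.cos(.316),0]),st))
E
```

```text
[0.0007 0.0747 0.0014] [ 0.4672 -0.0532  0.026 ]
(array([0.08, 9.52, 0.14]), array([-0.006,  0.008, -0.006]))
```

```bash
python3 -m jog '[0,0.08,5,0.1,0,0,0, 0,0.08,8.5,0.1,0,0,0, 0,0.08,9.5,0.1,0,0,0, 0,0.08,9.5,0.1,0,0,0, 0,0.08,9.5,0.1,0,0,0]' 110
python3 - <<'E'
from h import *
st=get_state(); print(plan([.4672,-.0532,.0055],frame([0,0,-1],[np.sin(.316),-np.cos(.316),0]),st),st["contact_force"].round(1),st["position"])
s=wristcam(st);c=s["color"][170:350,200:440];cv2.imwrite("pics/w16.png",cv2.resize(c,None,fx=3.33,fy=3.33,interpolation=cv2.INTER_CUBIC))
E
```

```text
clock: 24.9
position: [0.4675, -0.0538, 0.0061]
ee_rot: [-0.112, 0.111, -0.698, 0.699]
contact_force: [0.5, 1.0, 0.5]
width: 0.0854
(array([ 0.01,  0.06, -0.06]), array([-0.011,  0.002, -0.011])) [0.5 1.  0.5] [ 0.46752288 -0.05375     0.00613032]
```

View pics/w16.png

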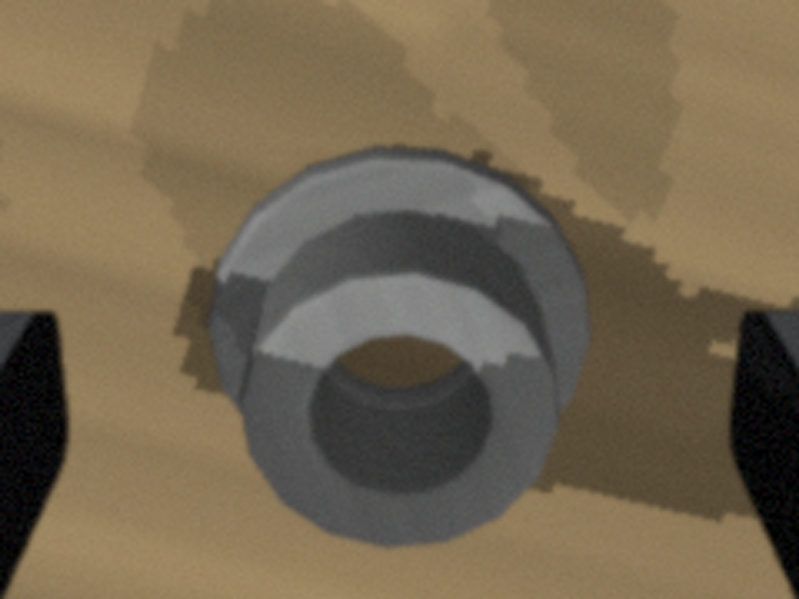

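Centred between the pads. Close, then lift.

```bash
python3 -m jog '[255,0,0,0,0,0,0, 255,0,0,0,0,0,0, 255,0,0,0,0,0,0, 255,0,0,0,0,0,0, 255,0,0,0,0,0,0, 255,0,0,0,0,0,0]' 110; python3 -m jog '[255,0,-3,0,0,0,0, 255,0,-9,0,0,0,0, 255,0,-15,0,0,0,0, 255,0,-20,0,0,0,0, 255,0,-20,0,0,0,0]'
python3 - <<'E'
from h import *
st=get_state(); print(st["contact_force"].round(1),st["position"].round(4),st["width"])
s=wristcam(st);cv2.imwrite("pics/w17.png",s["color"]);c=s["color"][190:350,220:420]
cv2.imwrite("pics/w17c.png",cv2.resize(c,None,fx=4,fy=3.75,interpolation=cv2.INTER_CUBIC))
E
```

```text
clock: 25.7
position: [0.4664, -0.0538, 0.0059]
ee_rot: [-0.111, 0.111, -0.698, 0.699]
contact_force: [-2.3, 0.2, 10.3]
width: 0.0367
clock: 26.32
position: [0.4689, -0.0543, 0.2088]
ee_rot: [-0.114, 0.109, -0.697, 0.7]
contact_force: [0.9, -0.7, -2.2]
width: 0.0364
[ 0.9 -0.7 -2.2] [ 0.4689 -0.0543  0.2088] 0.03644800631310509
```

View pics/w17c.png

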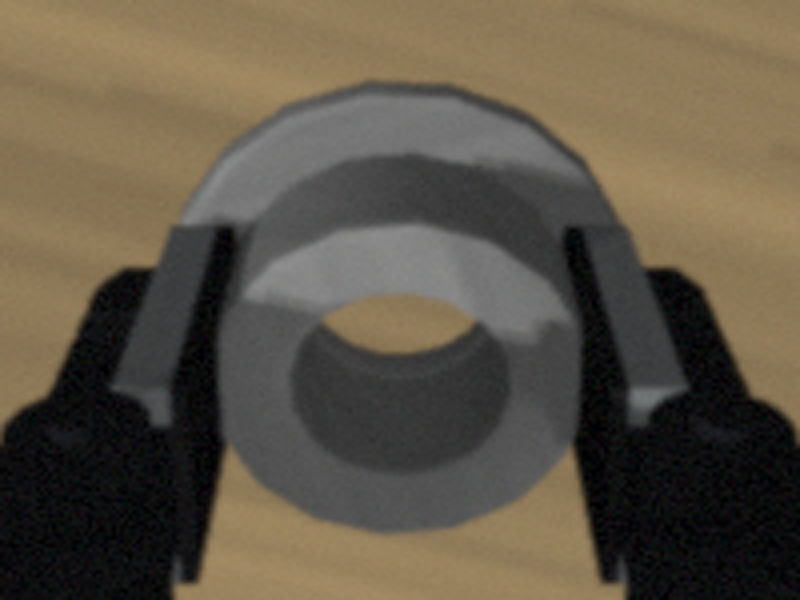

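```bash
python3 - <<'E'
from h import *
T=W["tool_from_camera"];K=W["mtx"]
from scipy.optimize import least_squares
t=np.linspace(0,2*np.pi,180)
def ext(x,y,z,r):
    P=np.c_[x+r*np.cos(t),0*t+y,z+r*np.sin(t)]
    c=(np.linalg.inv(T)@np.c_[P,np.ones(len(P))].T)[:3]; q=(K@c).T; q=q[:,:2]/q[:,2:]; return np.r_[q.min(0),q.max(0)]
C=lambda u0,v0,u1,v1:np.array([220+u0/4,190+v0/3.75,220+u1/4,190+v1/3.75])
obs=[(.011,C(290,292,509,475)),(.020,C(218,222,580,533))]
r=least_squares(lambda p:np.concatenate([ext(p[0],-.0201,p[1],r)-o for r,o in obs]),[0,0]); print(r.x.round(4),r.fun.round(1))
ring=[r.x[0],.0059,r.x[1]]
print(plan(place(ring,.05),RT),plan(place(ring,.015),RT))
E
```

```text
[ 0.0014 -0.0012] [ 0.3  0.9 -0.4 -1.  -3.8 -0.9  3.9  1.4]
(array([-13.83,   0.27, -16.91]), array([-1.300e-02,  1.000e-03,  3.736e+00])) (array([-15.58,   3.31, -16.91]), array([-1.300e-02,  1.000e-03,  3.736e+00]))
```

```bash
python3 -m jog '[255,-4,-1,-5,0,0,1, 255,-13.8,0.2,-16.9,0,0,3.74, 255,-13.8,0.2,-16.9,0,0,3.74, 255,-13.8,0.2,-16.9,0,0,3.74, 255,-13.8,0.2,-16.9,0,0,3.74, 255,-13.8,0.2,-16.9,0,0,3.74, 255,-15.4,2.8,-16.9,0,0,3.74, 255,-15.4,2.8,-16.9,0,0,3.74, 255,-15.4,2.8,-16.9,0,0,3.74]'
python3 - <<'E'
from stt import *
r=[.0014,.0059,-.0012]; rep(r); print(plan(place(r,.0),RT))
overlay("scene",(330,130,430,230),6,"os7",r+[.027,.006]); overlay("side",(270,185,370,285),6,"od7",r+[.027,.006])
E
```

```text
clock: 27.5
position: [0.5602, 0.154, 0.1767]
ee_rot: [0.287, 0.073, 0.703, -0.646]
contact_force: [-0.6, 0.1, -1.9]
width: 0.0368
h/lat [-0.07  1.95 -0.04] F tool [ 1.4  1.4 -0.3] M [-0.11  0.3   0.04] w 0.0368 clk 27.5
(array([-0.07,  1.95, -0.04]), array([-0.003, -0.009,  0.023]))
```

View pics/os7.png

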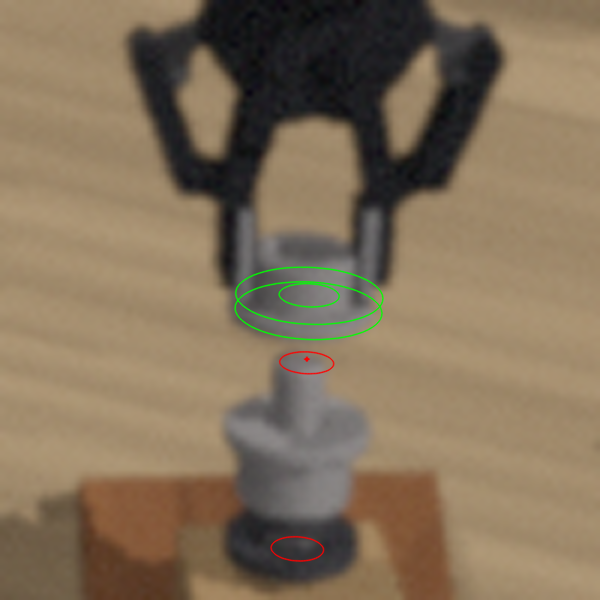

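View pics/od7.png

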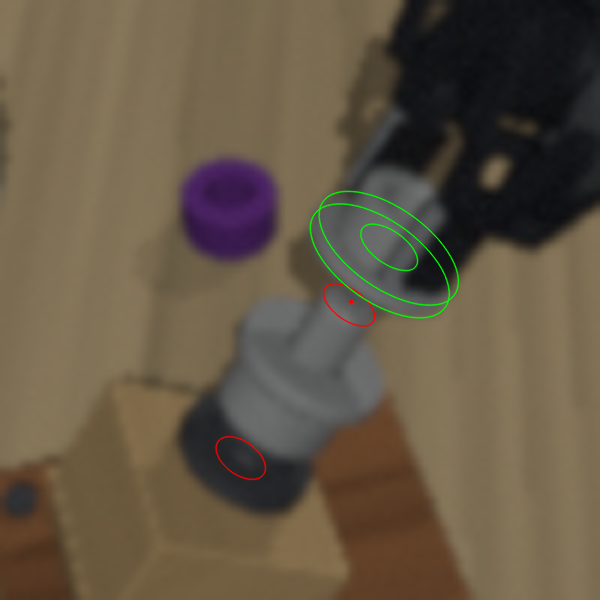

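```bash
python3 -m jog '[255,-0.06,0.8,0.04,0,0,0, 255,-0.06,1.5,0.04,0,0,0, 255,-0.06,1.9,0.04,0,0,0, 255,-0.06,2.2,0.04,0,0,0, 255,-0.06,2.4,0.04,0,0,0, 255,-0.06,2.4,0.04,0,0,0]'
python3 - <<'E'
from stt import *
r=[.0014,.0059,-.0012]; rep(r)
s=wristcam(get_state());c=s["color"][190:350,220:420]
cv2.imwrite("pics/w18c.png",cv2.resize(c,None,fx=4,fy=3.75,interpolation=cv2.INTER_CUBIC))
E
```

```text
clock: 28.35
position: [0.5722, 0.1584, 0.1559]
ee_rot: [0.287, 0.072, 0.703, -0.646]
contact_force: [0.4, -0.2, -1.7]
width: 0.0368
h/lat [ 0.01 -0.49  0.  ] F tool [0.6 1.7 0.3] M [-0.12  0.33 -0.02] w 0.0368 clk 28.35
```

View pics/w18c.png

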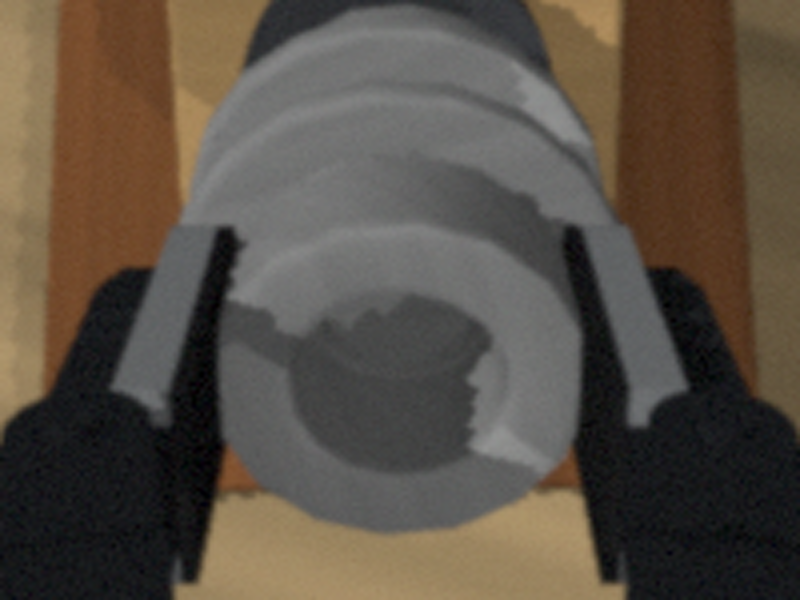

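```bash
python3 -m jog '[255,0,0.5,0,0,0,0, 255,0,1.0,0,0,0,0, 255,0,1.5,0,0,0,0, 255,0,1.5,0,0,0,0]'
python3 - <<'E'
from stt import *
rep([.0014,.0059,-.0012])
E
```

```text
clock: 28.9
position: [0.5793, 0.1607, 0.1425]
ee_rot: [0.287, 0.072, 0.704, -0.646]
contact_force: [0.4, 0.1, -1.9]
width: 0.0364
h/lat [-0.01 -2.02 -0.  ] F tool [0.6 1.8 0. ] M [-0.16  0.31  0.06] w 0.0364 clk 28.9
```

```bash
python3 -m jog '[255,0,0.1,0,0,0,0, 255,0,0.2,0,0,0,0, 255,0,0.2,0,0,0,0]'
python3 - <<'E'
from stt import *
rep([.0014,.0059,-.0012])
E
```

```text
clock: 29.28
position: [0.5803, 0.161, 0.1415]
ee_rot: [0.287, 0.073, 0.703, -0.646]
contact_force: [0.3, -0.0, -1.5]
width: 0.0368
h/lat [ 0.02 -2.17 -0.01] F tool [0.5 1.5 0.1] M [-0.12  0.39  0.01] w 0.0368 clk 29.275
```

```bash
python3 -m jog '[255,0,0.1,0,0,0,0, 255,0,0.1,0,0,0,0]'
python3 - <<'E'
from stt import *
rep([.0014,.0059,-.0012])
E
```

```text
clock: 29.52
position: [0.5807, 0.1611, 0.1405]
ee_rot: [0.287, 0.072, 0.703, -0.646]
contact_force: [-0.1, -0.0, -0.7]
width: 0.0365
h/lat [ 0.02 -2.27 -0.  ] F tool [ 0.4  0.5 -0. ] M [-0.16  0.29  0.  ] w 0.0365 clk 29.525
```

```bash
python3 -m jog '[255,0,0.1,0,0,0,0, 255,0,0.15,0,0,0,0, 255,0,0.15,0,0,0,0]'
python3 - <<'E'
from stt import *
rep([.0014,.0059,-.0012])
E
```

```text
clock: 29.9
position: [0.5814, 0.1615, 0.1395]
ee_rot: [0.287, 0.073, 0.703, -0.646]
contact_force: [-2.5, -0.5, 1.3]
width: 0.0364
h/lat [ 0.03 -2.4   0.01] F tool [ 1.5 -2.4 -0.3] M [-0.02  0.43  0.1 ] w 0.0364 clk 29.9
```

```bash
python3 -m jog '[255,0,0.1,0,0,0,0, 255,0,0.1,0,0,0,0]'
python3 - <<'E'
from stt import *
rep([.0014,.0059,-.0012])
E
```

```text
clock: 30.15
position: [0.5819, 0.1616, 0.1386]
ee_rot: [0.287, 0.073, 0.703, -0.646]
contact_force: [-3.8, -0.5, 4.3]
width: 0.0362
h/lat [ 0.03 -2.5   0.  ] F tool [ 1.1 -5.6 -0.7] M [0.07 0.49 0.17] w 0.0362 clk 30.15
```

```bash
python3 -m jog '[255,0,0.1,0,0,0,0, 255,0,0.1,0,0,0,0]'
python3 - <<'E'
from stt import *
rep([.0014,.0059,-.0012])
E
```

```text
clock: 30.4
position: [0.5824, 0.1618, 0.1375]
ee_rot: [0.287, 0.073, 0.703, -0.646]
contact_force: [-3.1, -0.1, 5.2]
width: 0.0368
h/lat [ 0.03 -2.62  0.  ] F tool [-0.  -6.  -0.8] M [0.14 0.49 0.14] w 0.0368 clk 30.4
```

```bash
python3 -m jog '[255,0,0.1,0,0,0,0, 255,0,0.1,0,0,0,0]'
python3 - <<'E'
from stt import *
rep([.0014,.0059,-.0012])
E
```

```text
clock: 30.65
position: [0.5829, 0.1619, 0.1365]
ee_rot: [0.287, 0.073, 0.703, -0.646]
contact_force: [-3.6, -0.3, 2.7]
width: 0.0367
h/lat [ 0.02 -2.73  0.  ] F tool [ 1.7 -4.1 -0.9] M [0.17 0.43 0.15] w 0.0367 clk 30.65
```

```bash
python3 -m jog '[255,0,0.1,0,0,0,0, 255,0,0.1,0,0,0,0]'
python3 - <<'E'
from stt import *
rep([.0014,.0059,-.0012])
E
```

```text
clock: 30.9
position: [0.5834, 0.1621, 0.1357]
ee_rot: [0.287, 0.073, 0.703, -0.646]
contact_force: [-2.8, -0.1, 2.7]
width: 0.0369
h/lat [ 0.03 -2.83 -0.  ] F tool [ 1.  -3.7 -0.8] M [0.27 0.41 0.17] w 0.0369 clk 30.9
```

```bash
python3 -m jog '[255,0,0.1,0,0,0,0, 255,0,0.1,0,0,0,0]'
python3 - <<'E'
from stt import *
rep([.0014,.0059,-.0012])
E
```

```text
clock: 31.15
position: [0.5839, 0.1622, 0.1349]
ee_rot: [0.287, 0.073, 0.703, -0.646]
contact_force: [-2.5, 1.1, 3.8]
width: 0.0366
h/lat [ 0.03 -2.93 -0.  ] F tool [-0.1 -4.3 -1.8] M [0.26 0.36 0.14] w 0.0366 clk 31.15
```

```bash
python3 - <<'E'
from stt import *
rep([.0014,.0059,-.0012])
overlay("scene",(330,150,430,250),6,"os8",[.0014,.0059,-.0012,.027,.006]); overlay("side",(270,205,370,305),6,"od8",[.0014,.0059,-.0012,.027,.006])
s=wristcam(get_state());cv2.imwrite("pics/w19.png",cv2.resize(s["color"][150:350,200:440],None,fx=3,fy=3,interpolation=cv2.INTER_CUBIC))
E
```

```text
h/lat [ 0.03 -2.93 -0.  ] F tool [-0.1 -4.3 -1.8] M [0.26 0.36 0.14] w 0.0366 clk 31.15
```

View pics/os8.png

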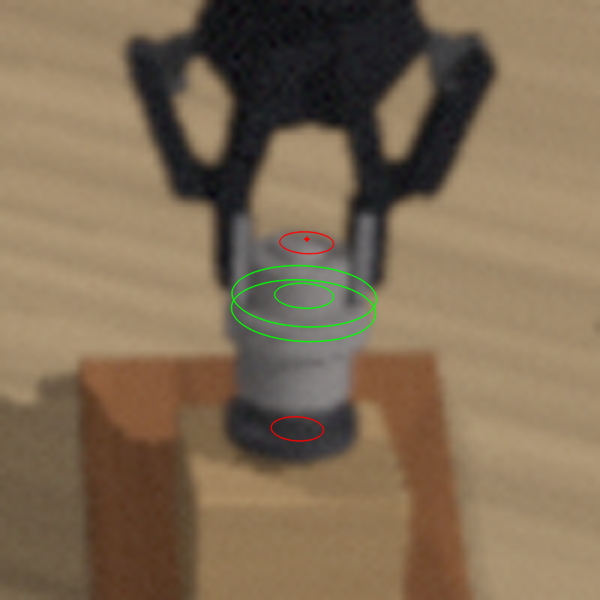

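View pics/od8.png

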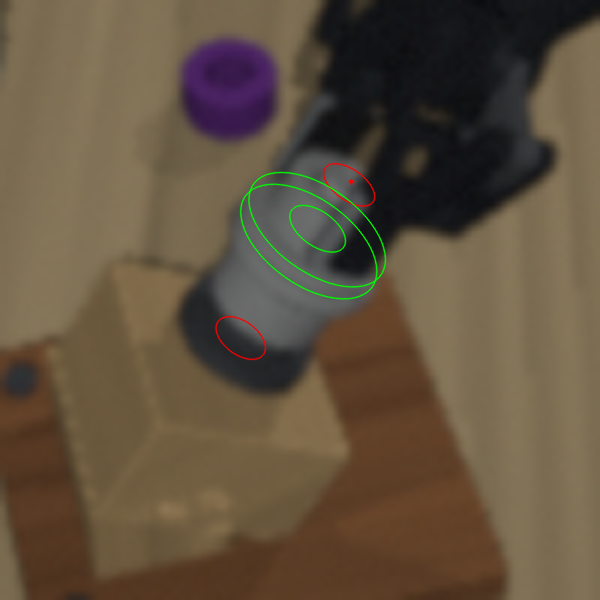

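View pics/w19.png

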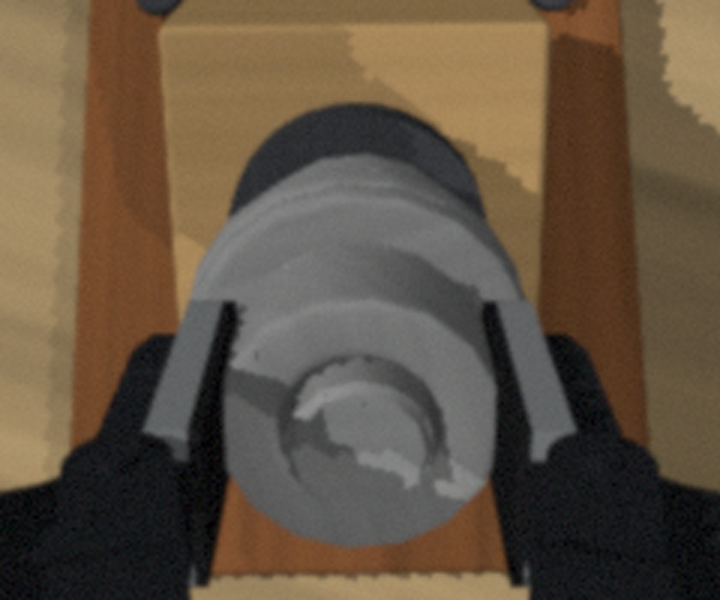

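```bash
python3 -m jog '[255,0,0.1,0,0,0,0, 255,0,0.1,0,0,0,0]'
python3 - <<'E'
from stt import *
rep([.0014,.0059,-.0012])
E
```

```text
clock: 31.55
position: [0.5842, 0.1623, 0.1343]
ee_rot: [0.287, 0.073, 0.703, -0.646]
contact_force: [-5.3, 0.5, 5.8]
width: 0.0366
h/lat [ 0.03 -2.99 -0.  ] F tool [ 1.4 -7.5 -2.2] M [0.29 0.42 0.2 ] w 0.0366 clk 31.55
```

```bash
python3 -m jog '[255,0,0.1,0,0,0,0, 255,0,0.1,0,0,0,0]'
python3 - <<'E'
from stt import *
rep([.0014,.0059,-.0012])
E
```

```text
clock: 31.8
position: [0.5843, 0.1624, 0.1342]
ee_rot: [0.288, 0.073, 0.703, -0.646]
contact_force: [-10.0, -2.2, 12.4]
width: 0.0364
h/lat [ 0.03 -3.    0.  ] F tool [  2.6 -15.9  -1. ] M [0.07 0.68 0.16] w 0.0364 clk 31.8
```

```bash
python3 -m jog '[255,0,0.1,0,0,0,0, 255,0,0.1,0,0,0,0]'
python3 - <<'E'
from stt import *
rep([.0014,.0059,-.0012])
E
```

```text
clock: 32.05
position: [0.5844, 0.1624, 0.1341]
ee_rot: [0.288, 0.073, 0.703, -0.646]
contact_force: [-15.7, -3.5, 20.5]
width: 0.0366
h/lat [ 0.03 -3.02  0.01] F tool [  3.6 -25.8  -1.6] M [-0.06  0.93  0.11] w 0.0366 clk 32.05
```

```bash
python3 -m jog '[255,0,0.05,0,0,0,0, 255,0,0.05,0,0,0,0, 255,0,0.05,0,0,0,0, 255,0,0.05,0,0,0,0, 255,0,0.05,0,0,0,0, 255,0,0.05,0,0,0,0]'
python3 - <<'E'
from stt import *
rep([.0014,.0059,-.0012])
E
python3 -m jog '[255,0,0,0,0,0,0, 255,0,0,0,0,0,0]'
python3 - <<'E'
from stt import *
rep([.0014,.0059,-.0012])
E
```

```text
clock: 32.8
position: [0.5844, 0.1624, 0.1341]
ee_rot: [0.288, 0.073, 0.703, -0.646]
contact_force: [-18.5, -5.6, 22.9]
width: 0.0368
h/lat [ 0.04 -3.02  0.  ] F tool [  5.3 -29.5  -0.5] M [-0.16  1.    0.1 ] w 0.0368 clk 32.8
clock: 33.05
position: [0.5844, 0.1625, 0.1341]
ee_rot: [0.288, 0.073, 0.703, -0.646]
contact_force: [-17.5, -4.6, 24.0]
width: 0.0369
h/lat [ 0.03 -3.02  0.01] F tool [  3.7 -29.8  -1.1] M [-0.09  1.06  0.1 ] w 0.0369 clk 33.05
```

```bash
python3 -m jog '[255,0,-0.1,0,0,0,0, 255,0,-0.2,0,0,0,0, 255,0,-0.2,0,0,0,0]'
python3 - <<'E'
from stt import *
rep([.0014,.0059,-.0012])
E
python3 -m jog '[0,0,0,0,0,0,0, 0,0,0,0,0,0,0, 0,0,0,0,0,0,0, 0,0,0,0,0,0,0, 0,0,0,0,0,0,0]'
python3 - <<'E'
from stt import *
rep([.0014,.0059,-.0012])
s=wristcam(get_state());cv2.imwrite("pics/w20.png",cv2.resize(s["color"][150:350,200:440],None,fx=3,fy=3,interpolation=cv2.INTER_CUBIC))
E
```

```text
clock: 33.42
position: [0.5843, 0.1623, 0.1342]
ee_rot: [0.288, 0.073, 0.703, -0.646]
contact_force: [-7.8, -1.2, 10.5]
width: 0.0365
h/lat [ 0.03 -3.    0.  ] F tool [  1.5 -13.   -1.2] M [0.19 0.58 0.21] w 0.0365 clk 33.425
clock: 34.05
position: [0.5846, 0.1624, 0.1335]
ee_rot: [0.287, 0.072, 0.703, -0.646]
contact_force: [0.6, 0.2, -0.2]
width: 0.0855
h/lat [ 0.02 -3.08 -0.01] F tool [-0.4  0.5 -0. ] M [-0.03  0.25  0.01] w 0.0855 clk 34.05
```

View pics/w20.png

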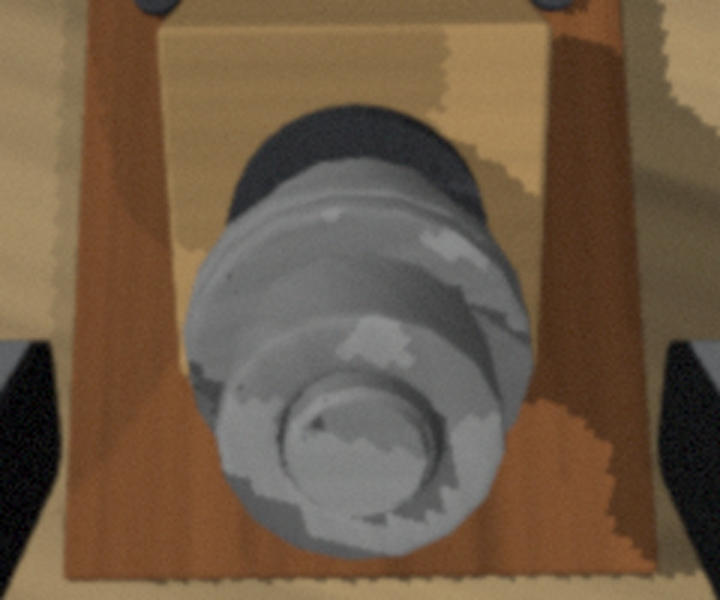

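```bash
python3 -m jog '[0,0,-3,0,0,0,0, 0,0,-7,0,0,0,0, 0,0,-12,0,0,0,0, 0,0,-12,0,0,0,0, 0,0,-12,0,0,0,0]'
python3 - <<'E'
from ov import *
st=get_state(); print(st["clock"],st["contact_force"].round(1))
for n,b in(("scene",(330,150,430,250)),("side",(270,205,370,305))):
    s=get_image(n); c=s["color"][b[1]:b[3],b[0]:b[2]]; cv2.imwrite(f"pics/{n}9.png",cv2.resize(c,None,fx=6,fy=6,interpolation=cv2.INTER_CUBIC))
s=wristcam(st);cv2.imwrite("pics/w21.png",cv2.resize(s["color"][120:270,230:410],None,fx=4,fy=4,interpolation=cv2.INTER_CUBIC))
cv2.imwrite("pics/scenefull9.png",get_image("scene")["color"])
E
```

```text
clock: 34.72
position: [0.5274, 0.1438, 0.2373]
ee_rot: [0.287, 0.072, 0.703, -0.646]
contact_force: [0.5, -0.2, 0.3]
width: 0.0856
34.725 [ 0.5 -0.2  0.3]
```

View pics/scene9.png

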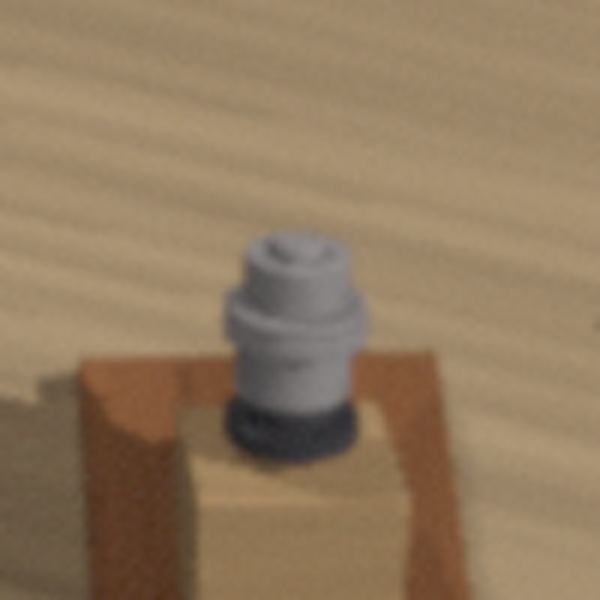

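View pics/side9.png

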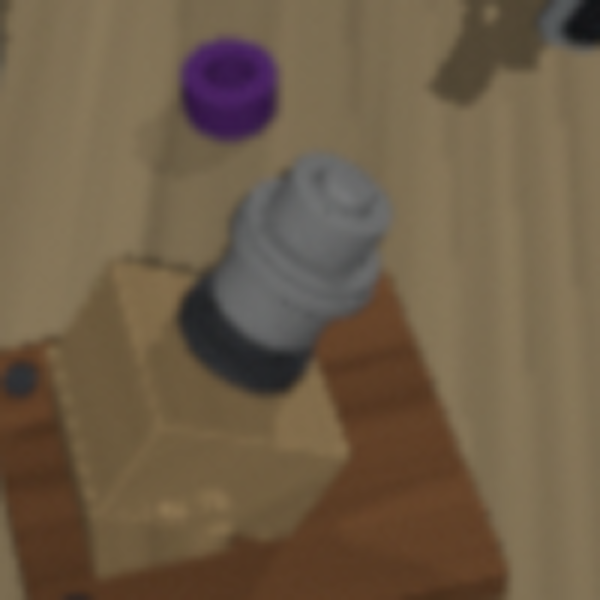

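View pics/w21.png

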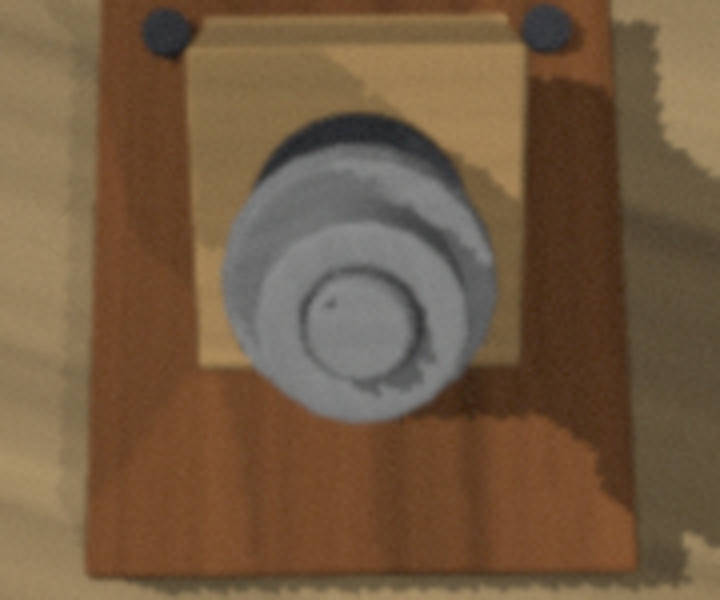

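View pics/scenefull9.png

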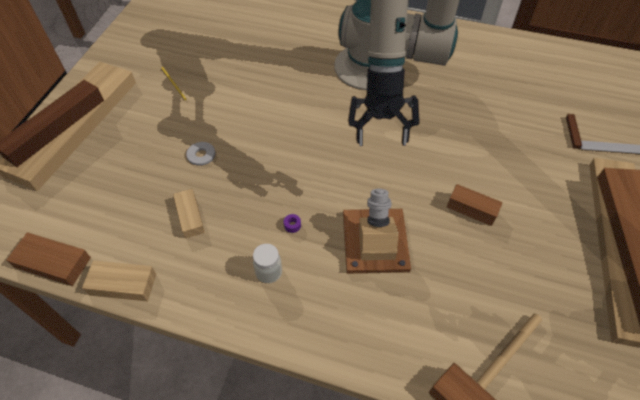

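```bash
python3 - <<'E'
from h import *
st=get_state(); s=wristcam(st); b=(230,120,410,270);k=4
c=cv2.resize(s["color"][b[1]:b[3],b[0]:b[2]],None,fx=k,fy=k,interpolation=cv2.INTER_CUBIC)
e=np.cross(AX,[0,0,1]);e/=np.linalg.norm(e);f=np.cross(AX,e);t=np.linspace(0,2*np.pi,90)
def circ(sv,r,col):
    C=TIP-AX*(.08-sv); P=np.array([C+r*(np.cos(a)*e+np.sin(a)*f) for a in t]); q=(proj(s,P)-b[:2]+.5)*k-.5
    cv2.polylines(c,[(q*8).round().astype(int)],True,col,1,cv2.LINE_AA,3)
circ(.08,.009,(0,0,255));circ(.0758,.020,(0,255,0));circ(.0558,.027,(255,255,0));circ(.0078,.026,(255,0,255))
cv2.imwrite("pics/w22.png",c)
E
```

```text
(no output)
```

View pics/w22.png

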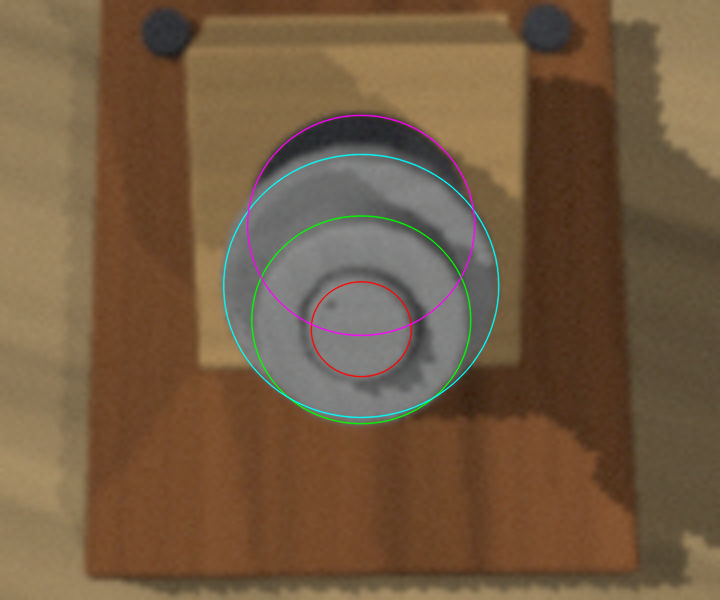

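```bash
python3 -c "
from rig import *
print(sign_off(), get_state()['clock'])"
```

```text
the job is handed in; nothing more can be done
the job is handed in; nothing more can be done
```

I threaded the spacer, then the small washer, then the bushing with its flange down. I kept hold of each one until it rested on the part below, then pressed the stack down, let go and handed the job in at about 35 s.

- **Press:** With the bushing held, the collar slid at about 6–9 N. It then went solid: the tool stopped moving while the force kept climbing. I held about 26–30 N as read, or about 28–32 N allowing for the bushing's weight, for about 1 s. The highest force I read was about 30 N, though I only took readings between moves. I eased off to about 13 N before opening the gripper.
- **Last checks:** After backing away, the three camera views showed no visible gap in the stack, the bushing's sleeve up and the spindle end showing out of it. A model with the shoulder about 8 mm along the spindle fitted the last wrist view to within about the 1 mm play in the bores. The force reading was near zero with the arm clear.
- **Other objects:** The offcut, jar, leg blank, purple spacer and large washer looked unmoved in the scene view.
- **Disagreements:** The scene and side cameras differed from each other by 3–5 mm in position, so I aligned with the wrist camera. While lowering the spacer and then the washer I pushed the collar down a couple of millimetres at about 8–10 N, before the final press. Lowering the washer, I also felt about 2 N of drag over the last few millimetres before it seated.

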